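# Set the dispenser cap and tip out the brass balls

### The job

Take the parts dispenser out of its pigeonhole and stand it on the open bench, clear of the rack, then turn its cap until the middle-sized of its three openings, the one that suits the brass balls inside, is lined up with the spout. Only then take the dispenser up again, tip all three balls into the wooden tray, and stand the dispenser upright on the open bench again with the cap left at that setting; leave the other things on the bench where they are.

Things in the scene. Friction and masses are not known exactly. Their poses are not given: they have to be found in the camera images.
- dispenser_mid (a point): Parts dispenser: round aluminium hopper (92 mm diameter, 45 high) with a black cap (100 mm diameter, top face 52 mm above the underside), open-topped spout, handle opposite; 192 mm long, about 0.41 kg, three balls inside. This point: on the hopper's axis, 26 mm above its flat underside. Axes: x along the spout, outwards, z up. Starts in the rack, spout sticking out, cap and handle under the roof.
- spout_grip (a point): Middle of the spout, 68 mm from the hopper's axis along x, 26 mm above the underside; axes as the dispenser. The spout is a channel 48 mm wide outside (42 inside), 40 mm high, walls 3 mm, from 45 to 88 mm from the axis: grip it across its side walls, along the dispenser's y. At the start the rack's front edge is about 50 mm behind this point.
- spout_lip (a point): Open end of the spout: middle of its floor edge, 88 mm from the axis, 6 mm above the underside; axes as the dispenser. A 1 mm sill keeps the balls in the hopper while level; tipped spout-down by 40 to 45 degrees, cap at the middle opening, they roll out in a second or two and leave at up to 1 m/s.
- handle_grip (a point): Middle of the handle: a wooden bar along x, 22 mm wide (y) and 22 mm high, 40 to 62 mm above the underside, from 61 to 104 mm behind the axis; this point is 78 mm behind the axis, 51 mm above the underside. Free underneath; an upright 10 mm thick joins it to the hopper at its inner end. Axes as the dispenser.
- knob_grip (a point): Bar knob on top of the cap, on its axis, 72 mm above the dispenser's underside. The bar is 60 mm long (this point's x), 14 mm wide (y), 30 mm high, from the cap's top face at 52 mm up to 82 mm. The point turns with the cap; at cap value 0 its x is along the spout.
- cap (a joint): Cap angle, rad, growing anticlockwise from above, -1.4 to 1.4; stays where left (friction 0.02 N m, less than the dispenser's on the bench). Its skirt, outside the hopper, has three openings, each shown by a white mark as wide on the cap's rim: small (11 mm) faces the spout at -1.22, middle (30 mm; knob bar along the spout) at 0, wide (44 mm) at +1.22. Starts between -1.3 and -0.75.
- ball1_center (a point): Centre of a brass ball, 14 mm diameter, 12.5 g, polished, starting inside the hopper.
- ball2_center (a point): Centre of a second, like ball.
- ball3_center (a point): Centre of a third, like ball.
- tray: Open dark wooden tray, fixed to the bench, 170 mm (x) by 150 mm (y), 45 mm high, walls and floor 6 mm. Origin at the centre of its underside.
- rack: Fixed plywood pigeonhole, open towards its own x; 150 mm wide (y), 130 mm high with roof (138 with paper on it), from 18 mm in front of its origin to 125 mm behind it. Origin on the bench; the dispenser's axis starts within 8 mm of it. 130 mm clear inside, roof's underside at 120 mm, base board 8 mm thick, on which the dispenser starts.
- tape: Roll of masking tape lying flat, 100 mm diameter, 25 mm high. Origin at its underside's centre. Leave alone.
- glue: White glue bottle, 56 mm diameter, 150 mm high. Origin at its underside's centre. Leave alone.
- sander: Cork sanding block 110 x 65 x 35 mm. Origin at its underside's centre. Leave alone.
- rasp: Rasp with wooden handle, 230 mm long along its x, 26 mm high. Origin at its underside, where the blade leaves the handle. Leave alone.
- driver: Screwdriver with a wooden handle, 190 mm long along its x, lying, about 30 mm high. Origin at its underside, near its middle. Leave alone.
- tin: Plain steel tin, 72 mm diameter, 90 mm high. Origin at its underside's centre. Leave alone.
- offcut: Wood offcut 140 x 50 x 30 mm. Origin at its underside's centre. Leave alone.
Things that resemble listed ones, but are neither listed nor needed, are in the scene too. What is shaped like the part that bears dispenser_mid but turquoise is not meant.

How it is judged:
By the outcome, as a careful person would: the job done as asked, in the order asked, and still so for the second after the job is handed in, with the robot touching nothing.
It also fails if it takes over 72 s, if anything falls off the work surface, if the arm or the gripper's body presses on something with over 40 N, if the wrist force passes 120 N, or if a joint passes its speed limit or range.

### The arm

A 6-joint arm with a two-finger parallel gripper is mounted at the origin on the work surface. World frame = base frame: x ahead of the robot, y to its left, z up, the work surface at z = 0. Lengths are in m, angles in degrees, forces in N, time in s.
With the tool pointing down it reaches from about 0.35 to 0.875 m from the base axis. Payload 4.2 kg.
Tool frame: the origin (TCP) lies on the front face of the gripper's body, between the roots of the fingers; the fingertips stand 70 mm ahead of it and the grasp point (between the pads) lies 51 mm ahead of it; x points along the fingers, y is the direction in which the jaws open and shut, and the axes are right-handed (so a half turn about x gives the same grasp; the last joint's range is limited). The gripper opens to 87 mm and grips with 3 to 60 N. Pads are 19 mm wide; open, the fingers measure 117 mm over their backs; the gripper's body (75 mm by 190 mm) begins 51 mm behind the grasp point.
Start: joints at [83.629, 22.042, 0.453, 0, -68.411, -14.817], TCP at [0.226, 0.583, 0.292] pointing down, gripper open.
Joint ranges: [-179.83, 179.83], [-69.29, 118.12], [-61.27, 80.66], [-181.25, 117.63], [-171.15, -9.14], [-177.46, 177.46]. Speed limits (degrees/s): [159.86, 159.86, 180, 180, 180, 180].

### API

Orientations are given as a 3x3 rotation matrix whose columns are the frame's x, y, z axes.
In Python, from station import r, viewer, spotter gives the robot as it stands.
- The arm moves only by the tool move_arm, never from a script. Its argument "series" is a list that holds one entry, the list of rows, each a list of 7 numbers: the turn, a rotation vector about the world's x, y, z scaled (see below), then the shift along the world's x, y, z scaled (see below), then the opening, from 0 (shut) to 1 (fully open). A call has 1 to 20 rows; each row shifts and turns the pose as measured when the row begins; what a row does not reach is not made up. The controller multiplies each number of a shift by 60 mm and each number of a turn by 8 degrees. A row lasts 1/8 s, in which the tool goes at most 62.5 mm and 10.7 degrees, less where a joint would pass 70% of its speed; a pose out of reach is approached as far as the arm can. A call with a number of a shift or a turn outside -1 to 1 is refused whole. A call with a gripper value outside its range is refused whole. The fingers move at their own pace and stop on an object; the grip force is fixed at half the most. Time passes only in rows, so rows that do not move let the fingers close. It gives the time, the measured TCP pose, the force and the opening at its end, in the units of the state.
- r.sense(): the state, without advancing time (a new reading comes with each control period).
- viewer.capture(name): name is "side" or "top"; returns (picture, depth): 400x640x3 uint8, red, green, blue; 400x640 float32, m along the optical axis (not along the pixel's ray), 0 where there is no reading.
- viewer.camera_params(name): a dict with "mtx" (3x3 intrinsics, pixels), "dist_coeffs" ([k1, k2, p1, p2, k3] as OpenCV has them; the pictures are not rectified), "pose" (4x4, takes a point from camera to world coordinates). Camera axes: x right, y down, z forward; pixel columns grow to the right and rows downward; lengths in m; the calibration is good to about 2 mm. A picture is of the moment at which its call begins. camera_params takes no time and is no camera call.
- r.finish_job(): hands the job in, once; it reports no verdict.
Trained networks look in the newest picture that a camera, given by its name, has taken for a name from the list of things; names that differ only in an ending like _2 or _b are one class to them, and where a whole thing is asked for, a point or a joint stands for the part that bears it (a point fixed in the world has none). Each returns a list of dicts, best first, with "conf" (0 to 1); they miss things now and then, are a little off and sometimes report something else, mostly with a low value. They report only what shows in the picture. A call takes as long as a camera call. They do not tell look-alikes from the thing itself.
- spotter.find_in(camera, name): "centre" ([column, row] in pixels, amid what is visible of it).
- spotter.trace(camera, name): "mask" (400x640 bool, what is visible of it) and "centre" ([column, row] in pixels, amid what is visible of it).
The state is a dict: "time_s": time; "joints": joint angles; "joint_velocities": joint speeds; "effort": joint torques, N m; "tcp_pos": TCP position; "ee_rot": TCP orientation; "wrist_force": force on the tool from outside, world axes, zero at the start; "moment": the same for the moment, N m; "gripper_width": opening from 0.0 (shut) to 1.0 (fully open).
Only numpy, scipy, OpenCV 4.12 (cv2) and the standard library are available. Lean on these libraries where they do the work, as an engineer would, in place of code of your own. Each camera call takes 0.05 s, during which the arm holds its last target.

## Working session

There is one attempt and no reset: what is moved stays moved. The work goes in short steps, Python scripts to look and compute and a tool call to move; the robot and the scene stay as the last step left them, time stands still between calls to the robot, and variables do not carry over. Pictures are saved under pics/ and viewed, and the job is handed in when it is done.

Besides the shell and the picture viewer there is one more tool, called after "Call:" by a JSON object that holds its "op" and its "data". move_arm: Moves the arm, as the interface text tells. Its arguments: {"type":"object","properties":{"series":{"type":"array","items":{"type":"array","items":{"type":"array","items":{"type":"number","minimum":-1,"maximum":1}}}}},"required":["series"]}

```bash
ls; mkdir -p pics
python3 - <<'E'
from station import r, viewer, spotter
import cv2, numpy as np
print(r.sense())
for n in ("side","top"):
    p,d=viewer.capture(n); cv2.imwrite(f"pics/{n}0.png",p[:,:,::-1]); np.savez(f"pics/{n}0.npz",p=p,d=d)
    c=viewer.camera_params(n); print(n,c)
E
```

```text
pics
{'time_s': 0.0, 'joints': array([ 8.36308767e+01,  2.20913600e+01,  3.80133755e-01, -2.88015894e-02,
       -6.84119615e+01, -1.48176228e+01]), 'joint_velocities': array([ 0.02358394, -0.08695418,  0.00173725, -0.0782268 ,  0.06498288,
       -0.01684158]), 'effort': array([ 5.03894753e-04, -3.90667105e+01,  1.87406695e+01,  4.21999902e+00,
        1.08646351e-02, -2.01755561e-04]), 'tcp_pos': array([0.22568403, 0.58234741, 0.29115604]), 'ee_rot': array([[-7.03041390e-04, -3.61581033e-01, -9.32340422e-01],
       [-2.08486470e-03, -9.32338096e-01,  3.61581703e-01],
       [-9.99997580e-01,  2.19801054e-03, -9.83752619e-05]]), 'wrist_force': array([ 0.21890056, -0.29531523,  0.13202893]), 'moment': array([ 0.02190082, -0.04160967, -0.03794053]), 'gripper_width': 1.0000810319452}
side {'mtx': array([[375.53298307,   0.        , 319.15871986],
       [  0.        , 375.53298307, 198.72048365],
       [  0.        ,   0.        ,   1.        ]]), 'dist_coeffs': array([0.0047671, 0.       , 0.       , 0.       , 0.       ]), 'pose': array([[ 0.97625401, -0.13476688,  0.16960543,  0.40975818],
       [-0.21637839, -0.64428148,  0.73354057, -0.74790944],
       [ 0.01041667, -0.75282087, -0.65814302,  0.74098965],
       [ 0.        ,  0.        ,  0.        ,  1.        ]])}
top {'mtx': array([[463.76960613,   0.        , 322.93097266],
       [  0.        , 463.76960613, 192.00193033],
       [  0.        ,   0.        ,   1.        ]]), 'dist_coeffs': array([-0.07208466,  0.        ,  0.        ,  0.        ,  0.        ]), 'pose': array([[ 0.01202057, -0.99698675,  0.07663505,  0.46415403],
       [-0.99992649, -0.01186364,  0.00250276, -0.0153879 ],
       [-0.00158604, -0.0766595 , -0.99705607,  1.35789401],
       [ 0.        ,  0.        ,  0.        ,  1.        ]])}
```

View pics/side0.png

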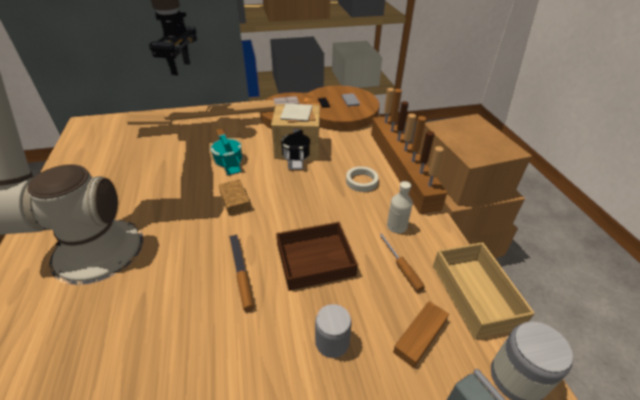

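View pics/top0.png

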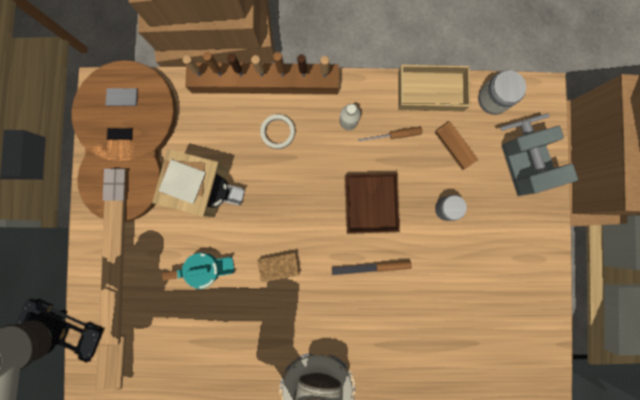

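```bash
cat > h.py <<'E'
import numpy as np, cv2
from station import r, viewer, spotter
def cloud(n,d):
    c=viewer.camera_params(n); h,w=d.shape
    uv=np.stack(np.meshgrid(np.arange(w),np.arange(h)),-1).reshape(-1,1,2).astype(np.float64)
    xy=cv2.undistortPoints(uv,c["mtx"],c["dist_coeffs"]).reshape(h,w,2)
    P=np.dstack([xy*d[...,None],d]); P=P@c["pose"][:3,:3].T+c["pose"][:3,3]; P[d==0]=np.nan
    return P
def proj(n,X):
    c=viewer.camera_params(n); T=np.linalg.inv(c["pose"])
    rv,_=cv2.Rodrigues(T[:3,:3]); return cv2.projectPoints(np.atleast_2d(X).astype(float),rv,T[:3,3],c["mtx"],c["dist_coeffs"])[0].reshape(-1,2)
def snap(n,tag,box=None,s=1):
    p,d=viewer.capture(n); np.savez(f"pics/{tag}.npz",p=p,d=d)
    q=p[:,:,::-1]
    if box: x0,y0,x1,y1=box; q=cv2.resize(q[y0:y1,x0:x1],None,fx=s,fy=s,interpolation=cv2.INTER_CUBIC)
    cv2.imwrite(f"pics/{tag}.png",q); return p,d
def load(tag):
    z=np.load(f"pics/{tag}.npz"); return z["p"],z["d"]
E
python3 - <<'E'
from h import *
for n in("top","side"):
    p,d=load(n+"0"); P=cloud(n,d)
    for o in ["tray","rack","tape","glue","sander","rasp","driver","tin","offcut","dispenser_mid"]:
        L=spotter.trace(n,o)
        for b in L[:3]:
            m=b["mask"]; Q=P[m]; Q=Q[~np.isnan(Q[:,0])]
            lo=np.percentile(Q,3,0);hi=np.percentile(Q,97,0)
            print(n,o,round(b["conf"],2),np.round(b["centre"]),m.sum(),np.round(np.median(Q,0),3),np.round(lo,3),np.round(hi,3))
            if o=="dispenser_mid" or o=="rack": np.save(f"pics/m_{n}_{o}_{L.index(b)}.npy",m) if L and b is L[0] else None
for n,box in(("top",(140,130,270,300)),("side",(200,90,340,190))):
    p,d=load(n+"0");x0,y0,x1,y1=box
    s=4 if n=="side" else 3.5
    cv2.imwrite(f"pics/{n}0c.png",cv2.resize(p[y0:y1,x0:x1,::-1],None,fx=s,fy=s,interpolation=cv2.INTER_CUBIC))
print(r.sense()["time_s"])
E
```

```text
top tray 0.55 [370. 203.] 3155 [ 0.537 -0.155  0.007] [ 0.457 -0.223  0.001] [ 0.615 -0.078  0.047]
top tray 0.3 [218. 192.] 470 [0.561 0.284 0.059] [0.524 0.261 0.024] [0.605 0.308 0.089]
top rack 0.55 [184. 181.] 3163 [0.58  0.35  0.132] [0.504 0.28  0.009] [0.651 0.429 0.141]
top rack 0.41 [222. 197.] 748 [0.558 0.273 0.057] [0.526 0.226 0.008] [0.602 0.307 0.089]
top tape 0.55 [274. 122.] 427 [0.743 0.126 0.024] [0.696 0.08  0.005] [0.789 0.168 0.029]
top glue 0.84 [348. 114.] 464 [ 0.769 -0.081  0.1  ] [ 0.752 -0.108  0.   ] [ 0.802 -0.057  0.152]
top sander 0.7 [280. 265.] 853 [0.353 0.113 0.035] [0.32  0.064 0.029] [0.385 0.161 0.04 ]
top rasp 0.59 [372. 265.] 664 [ 0.353 -0.159  0.019] [ 0.335 -0.257  0.007] [ 0.371 -0.046  0.029]
top rasp 0.49 [222. 194.] 710 [0.558 0.272 0.057] [0.526 0.226 0.01 ] [0.6   0.306 0.085]
top driver 0.55 [405. 132.] 271 [ 0.743 -0.25   0.023] [ 0.731 -0.293  0.012] [ 0.761 -0.206  0.029]
top tin 0.79 [449. 209.] 631 [ 0.524 -0.364  0.089] [ 0.494 -0.4    0.024] [ 0.555 -0.339  0.095]
top tin 0.17 [217. 195.] 464 [0.561 0.284 0.059] [0.524 0.261 
[... 1196 characters left out ...]
1  0.029]
side driver 0.59 [295. 146.] 901 [0.567 0.286 0.059] [0.527 0.228 0.013] [0.614 0.367 0.093]
side driver 0.19 [234. 199.] 729 [0.357 0.093 0.037] [0.323 0.058 0.01 ] [0.391 0.161 0.04 ]
side tin 0.96 [336. 331.] 1673 [ 0.523 -0.39   0.086] [ 0.494 -0.407  0.009] [ 0.556 -0.346  0.094]
side tin 0.5 [400. 210.] 931 [ 0.776 -0.097  0.08 ] [ 0.757 -0.11   0.006] [ 0.805 -0.069  0.153]
side offcut 0.86 [422. 335.] 1797 [ 0.705 -0.407  0.032] [ 0.649 -0.452  0.005] [ 0.774 -0.353  0.034]
side dispenser_mid 0.75 [228. 149.] 967 [0.345 0.31  0.052] [0.301 0.252 0.005] [0.387 0.406 0.084]
side dispenser_mid 0.61 [295. 151.] 846 [0.565 0.285 0.06 ] [0.528 0.23  0.015] [0.611 0.347 0.093]
1.1
```

View pics/top0c.png

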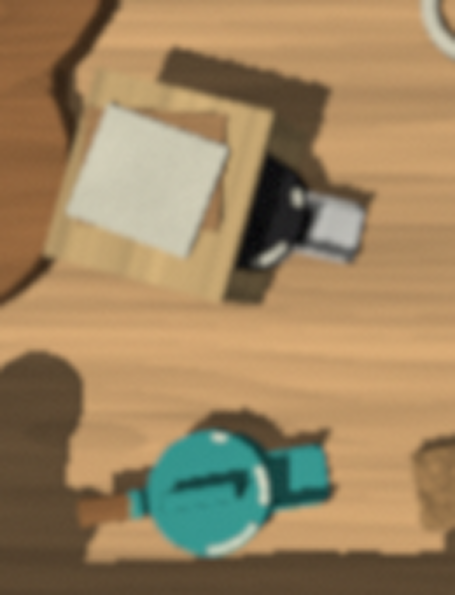

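View pics/side0c.png

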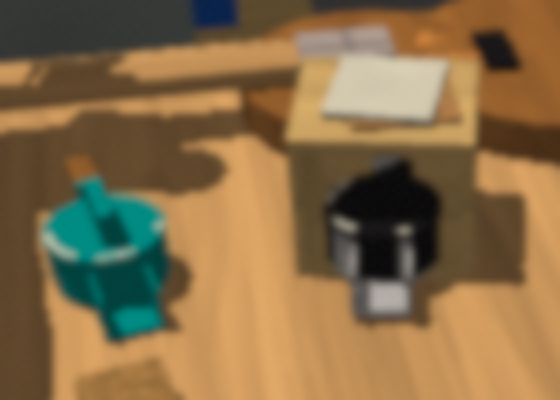

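Run:
```python
from h import *
# rack: roof top points; spout points
P=np.concatenate([cloud("top",load("top0")[1]).reshape(-1,3),cloud("side",load("side0")[1]).reshape(-1,3)])
C=np.concatenate([load("top0")[0].reshape(-1,3),load("side0")[0].reshape(-1,3)]).astype(int)
ok=(P[:,2]>.12)&(P[:,2]<.15)&(P[:,0]>.45)&(P[:,0]<.7)&(P[:,1]>.2)&(P[:,1]<.48)
Q=P[ok][:,:2].astype(np.float32)
rect=cv2.minAreaRect(Q); print("roof",rect, cv2.boxPoints(rect))
p,d=load("top0");Pt=cloud("top",d)
S=Pt[150:215,205:250].reshape(-1,3);cc=p[150:215,205:250].reshape(-1,3).astype(int)
for zlo,zhi in((.01,.02),(.02,.04),(.04,.05),(.05,.075),(.075,.1)):
    k=(S[:,2]>zlo)&(S[:,2]<zhi); print(zlo,k.sum(),np.round(S[k].min(0),3),np.round(S[k].max(0),3)) if k.any() else 0
# spout rim: z 0.042..0.06 , outside
k=(S[:,2]>.035)&(S[:,2]<.075)&(S[:,1]<.275)
if k.sum()>5:
    rr=cv2.minAreaRect(S[k][:,:2].astype(np.float32)); print(rr,cv2.boxPoints(rr))
    for a,b in zip(S[k],cc[k]): print(np.round(a,3),b) if 0 else 0
```

```text
roof ((0.5829651951789856, 0.35885295271873474), (0.14794813096523285, 0.15192779898643494), 76.02865600585938) [[0.4913885  0.30540776]
 [0.6388218  0.26872683]
 [0.6745419  0.41229814]
 [0.5271086  0.44897908]]
0.01 226 [0.505 0.218 0.01 ] [0.632 0.326 0.02 ]
0.02 60 [0.499 0.218 0.02 ] [0.635 0.328 0.04 ]
0.04 45 [0.499 0.218 0.04 ] [0.631 0.305 0.05 ]
0.05 410 [0.498 0.227 0.05 ] [0.635 0.315 0.075]
0.075 45 [0.497 0.271 0.075] [0.633 0.307 0.099]
((0.5813327431678772, 0.24622946977615356), (0.057109441608190536, 0.10652812570333481), 88.36935424804688) [[0.52727765 0.21920201]
 [0.63376266 0.21617061]
 [0.63538784 0.27325693]
 [0.5289028  0.27628833]]
```

Candidates for the dispenser: top (221,195)/side (295,150), aluminium with a black cap, sitting in the rack; and top (203,268)/side (228,150), turquoise. The rack one fits the description and turquoise is explicitly excluded. The crops confirm it. Next I'll fit its pose.

Run:
```python
from h import *
O=np.array([.5694,.3046]); ex=np.array([-.2416,-.970]); ex/=np.linalg.norm(ex); ey=np.array([-ex[1],ex[0]])
for n in("top","side"):
    p,d=load(n+"0");P=cloud(n,d).reshape(-1,3);c=p.reshape(-1,3).astype(int)
    L=np.c_[(P[:,:2]-O)@ex,(P[:,:2]-O)@ey,P[:,2]]
    k=(abs(L[:,1])<.06)&(L[:,0]>.022)&(L[:,0]<.12)&(L[:,2]>.02)&(L[:,2]<.11)
    Q=L[k]; 
    sp=Q[(Q[:,0]>.055)&(Q[:,2]<.06)]
    print(n,k.sum(),"spout",len(sp),sp.min(0).round(3),sp.max(0).round(3))
    for lo in np.arange(.052,.1,.006):
        s=sp[(sp[:,0]>=lo)&(sp[:,0]<lo+.006)]
        if len(s)>1: print(round(lo,3),len(s),s[:,1].min().round(3),s[:,1].max().round(3),s[:,2].min().round(3),s[:,2].max().round(3))
    cap=Q[(Q[:,2]>.055)&(Q[:,2]<.066)&(Q[:,0]<.056)]
    from scipy.optimize import least_squares
    # cap outer edge: per y bin max x
    e=[]
    for y in np.arange(-.045,.045,.006):
        s=cap[(cap[:,1]>=y)&(cap[:,1]<y+.006)]
        if len(s): i=s[:,0].argmax(); e.append(s[i,:2])
    e=np.array(e); print(e.round(3).tolist())
    f=least_squares(lambda q:np.hypot(e[:,0]-q[0],e[:,1]-q[1])-.0495,[0,0],loss="soft_l1",f_scale=.002); print("cap centre in rack frame",f.x.round(4))
    kn=Q[(Q[:,2]>.075)]; print("knob",len(kn), kn.mean(0).round(3) if len(kn) else 0)
```

```text
top 266 spout 32 [ 0.055 -0.023  0.021] [0.086 0.023 0.055]
0.052 2 -0.02 0.02 0.044 0.051
0.058 9 -0.023 0.023 0.021 0.055
0.064 5 -0.021 0.021 0.032 0.05
0.07 5 -0.022 0.023 0.042 0.05
0.076 5 -0.021 0.021 0.022 0.05
0.082 6 -0.022 0.022 0.021 0.055
[[0.024, -0.041], [0.03, -0.034], [0.035, -0.029], [0.039, -0.023], [0.044, -0.016], [0.043, -0.013], [0.046, -0.003], [0.045, 0.002], [0.044, 0.005], [0.042, 0.01], [0.04, 0.016], [0.037, 0.024], [0.034, 0.029], [0.029, 0.034]]
cap centre in rack frame [-0.0052 -0.0014]
knob 0 0
side 289 spout 25 [ 0.057 -0.02   0.022] [0.083 0.026 0.053]
0.058 3 -0.02 0.026 0.049 0.053
0.064 2 -0.019 0.026 0.051 0.051
0.07 3 -0.018 0.026 0.039 0.052
0.076 15 -0.019 0.026 0.022 0.05
[[0.027, -0.035], [0.033, -0.028], [0.034, -0.025], [0.038, -0.018], [0.039, -0.015], [0.042, -0.008], [0.043, -0.001], [0.042, 0.005], [0.042, 0.012], [0.04, 0.018], [0.037, 0.021], [0.035, 0.027], [0.031, 0.034], [0.023, 0.04]]
cap centre in rack frame [-0.0071  0.0011]
knob 0 0
```

Call:
{"op": "move_arm", "data": {"series": [[[0, 0, -0.94, 0.5, -0.52, 0, 1], [0, 0, -0.94, 0.5, -0.52, 0, 1], [0, 0, -0.94, 0.5, -0.52, 0, 1], [0, 0, -0.94, 0.5, -0.52, 0, 1], [0, 0, -0.94, 0.5, -0.52, 0, 1], [0, 0, -0.94, 0.5, -0.52, 0, 1], [0, 0, -0.94, 0.5, -0.52, 0, 1], [0, 0, -0.94, 0.5, -0.52, 0, 1], [0, 0, -0.94, 0.5, -0.52, 0, 1], [0, 0, -0.94, 0.5, -0.52, 0, 1], [0, 0, -0.94, 0.5, -0.52, 0, 1], [0, 0, 0, 0, 0, 0, 1]]]}}

```text
time_s: 2.6
tcp_pos: [0.5645, 0.2286, 0.2929]
ee_rot: [[0.004, -0.959, 0.284], [0.0, 0.284, 0.959], [-1.0, -0.003, 0.001]]
wrist_force: [-0.3, 0.3, -0.6]
gripper_width: 0.998
```

Call:
{"op": "move_arm", "data": {"series": [[[0, 0.03, 0.31, -0.18, 0.18, -0.5, 1], [0, 0, 0, 0, 0, -1, 1], [0, 0, 0, 0, 0, -1, 1], [0, 0, 0, 0, 0, 0, 1]]]}}

```text
time_s: 3.1
tcp_pos: [0.5527, 0.2413, 0.142]
ee_rot: [[0.004, -0.972, 0.237], [0.004, 0.237, 0.972], [-1.0, -0.003, 0.005]]
wrist_force: [-0.4, -0.2, -0.3]
gripper_width: 0.997
```

Run:
```python
from h import *
s=r.sense();print(s["joints"].round(1),s["tcp_pos"].round(4),s["ee_rot"].round(3).tolist())
snap("side","s1",(220,80,370,200),5)
```

```text
[ 38.9  28.  -13.7  -0.  -48.  -52.6] [0.5527 0.2413 0.142 ] [[0.004, -0.972, 0.237], [0.004, 0.237, 0.972], [-1.0, -0.003, 0.005]]
```

View pics/s1.png

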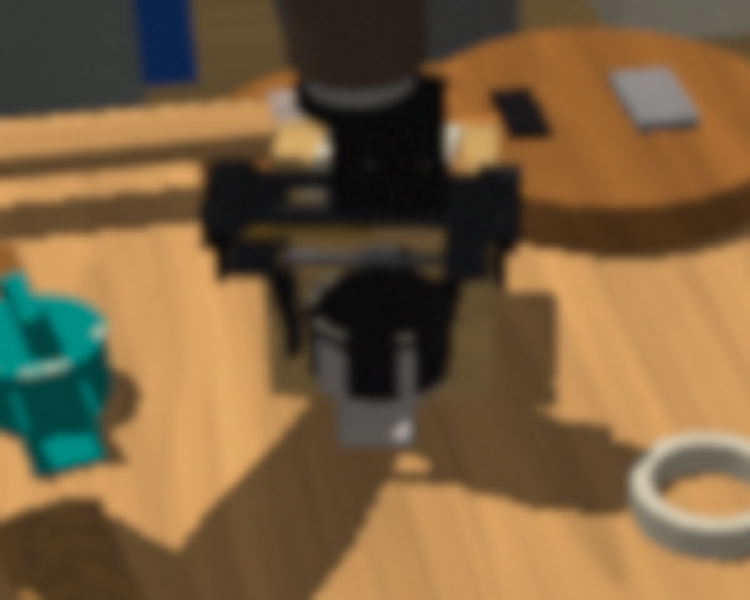

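Call:
{"op": "move_arm", "data": {"series": [[[0, 0, 0, 0.02, -0.02, -0.5, 1], [0, 0, 0, 0, 0, -0.45, 1], [0, 0, 0, 0, 0, 0, 0], [0, 0, 0, 0, 0, 0, 0], [0, 0, 0, 0, 0, 0, 0], [0, 0, 0, 0, 0, 0, 0]]]}}

```text
time_s: 3.9
tcp_pos: [0.5637, 0.2485, 0.1051]
ee_rot: [[0.036, -0.973, 0.228], [0.023, 0.229, 0.973], [-0.999, -0.03, 0.031]]
wrist_force: [-1.3, -0.8, -0.8]
gripper_width: 0.635
```

Run:
```python
from h import *
s=r.sense();print(s["joints"].round(1),s["tcp_pos"].round(4),s["wrist_force"],s["gripper_width"])
p,d=snap("side","s2",(220,80,370,200),5)
```

```text
[ 38.9  31.  -15.1   0.4 -41.5 -52.4] [0.5637 0.2485 0.1051] [-1.31992625 -0.82004783 -0.78332275] 0.634762593358057
```

View pics/s2.png

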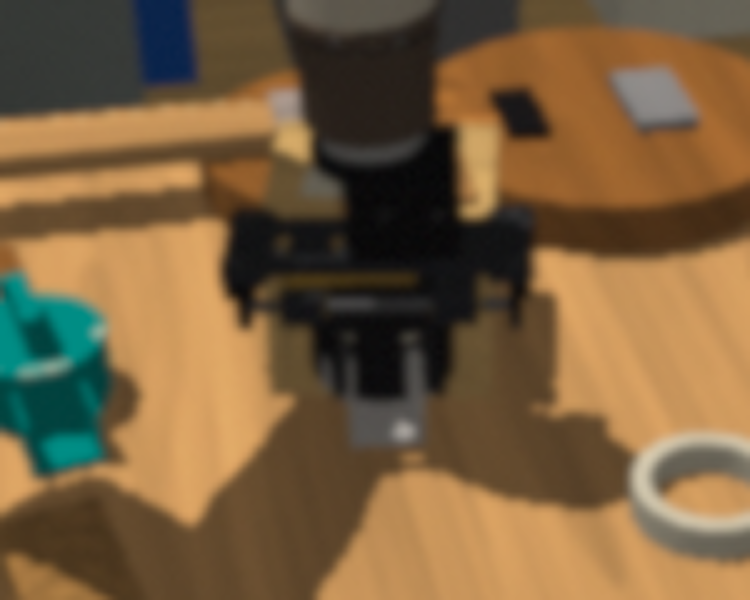

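Run:
```python
from h import *
O=np.array([.5694,.3046]); ex=np.array([-.2416,-.970]); ex/=np.linalg.norm(ex); ey=np.array([-ex[1],ex[0]])
p1,d1=load("s2");p,d=snap("top","t2",(140,110,300,230),5)
for n,dd in(("side",d1),("top",d)):
    P=cloud(n,dd).reshape(-1,3)
    L=np.c_[(P[:,:2]-O)@ex,(P[:,:2]-O)@ey,P[:,2]]
    k=(abs(L[:,1])<.13)&(abs(L[:,0])<.12)
    L=L[k]
    for z in np.arange(.01,.26,.015):
        s=L[(L[:,2]>=z)&(L[:,2]<z+.015)&(L[:,0]>.022)]
        if len(s)>3: print(n,z.round(3),len(s),np.percentile(s,[2,98],axis=0).round(3)[:,:2].T.tolist())
```

```text
side 0.01 152 [[0.025, 0.081], [-0.02, 0.033]]
side 0.025 57 [[0.025, 0.081], [-0.016, 0.036]]
side 0.04 94 [[0.029, 0.078], [-0.023, 0.048]]
side 0.055 104 [[0.024, 0.065], [-0.025, 0.045]]
side 0.07 32 [[0.051, 0.068], [-0.03, 0.05]]
side 0.085 32 [[0.045, 0.066], [-0.031, 0.052]]
side 0.1 39 [[0.059, 0.094], [-0.075, 0.096]]
side 0.115 215 [[0.029, 0.095], [-0.074, 0.092]]
side 0.13 274 [[0.025, 0.095], [-0.081, 0.097]]
side 0.145 495 [[0.025, 0.092], [-0.084, 0.1]]
side 0.16 113 [[0.05, 0.085], [-0.007, 0.058]]
side 0.175 106 [[0.046, 0.082], [-0.009, 0.057]]
side 0.19 50 [[0.045, 0.097], [-0.007, 0.056]]
side 0.205 220 [[0.028, 0.097], [-0.028, 0.056]]
side 0.22 69 [[0.062, 0.098], [-0.022, 0.038]]
side 0.235 131 [[0.068, 0.101], [-0.031, 0.044]]
side 0.25 137 [[0.068, 0.101], [-0.032, 0.044]]
top 0.01 62 [[0.062, 0.085], [-0.014, 0.033]]
top 0.04 9 [[0.068, 0.086], [-0.016, 0.033]]
top 0.1 13 [[0.041, 0.098], [-0.077, 0.05]]
top 0.115 274 [[0.034, 0.097], [-0.057, 0.071]]
top 0.13 240 [[0.026, 0.098], [-0.088, 0.093]]
top 0.145 624 [[0.025, 0.095], [-0.085, 0.098]]
top 0.19 75 [[0.037, 0.099], [-0.007, 0.052]]
top 0.205 93 [[0.041, 0.1], [-0.013, 0.052]]
top 0.22 5 [[0.091, 0.102], [-0.024, 0.021]]
top 0.235 26 [[0.086, 0.103], [-0.027, 0.033]]
top 0.25 23 [[0.091, 0.104], [-0.025, 0.027]]
```

View pics/t2.png

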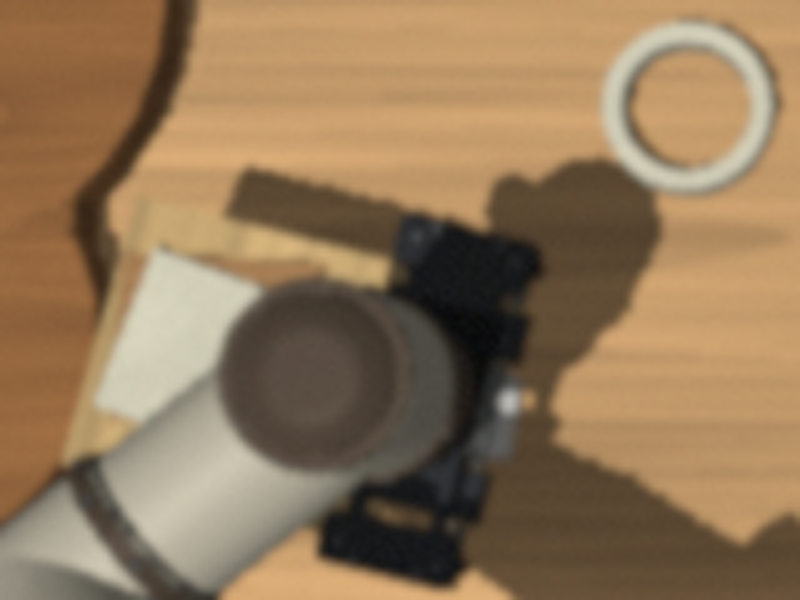

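Call:
{"op": "move_arm", "data": {"series": [[[0, 0, 0, 0, 0, 0, 0]]]}}

```text
time_s: 4.12
tcp_pos: [0.5634, 0.2485, 0.1051]
ee_rot: [[0.036, -0.973, 0.227], [0.023, 0.228, 0.973], [-0.999, -0.029, 0.031]]
wrist_force: [-0.8, 0.5, 0.1]
gripper_width: 0.562
```

Run:
```python
from h import *
s=r.sense();print(s)
```

```text
{'time_s': 4.125, 'joints': array([ 38.94249819,  31.01151935, -15.07175884,   0.38616058,
       -41.49973085, -52.37997355]), 'joint_velocities': array([-0.03942108, -0.27021472, -0.09577872, -0.03227982, -0.09331814,
       -0.06833999]), 'effort': array([ -0.46321512, -42.44395494,  14.5094955 ,   3.39604676,
         0.18105284,  -0.09570925]), 'tcp_pos': array([0.56339123, 0.24847771, 0.10511035]), 'ee_rot': array([[ 0.03561577, -0.97323883,  0.22701918],
       [ 0.02304013,  0.22790257,  0.97341131],
       [-0.99909993, -0.02943824,  0.03054048]]), 'wrist_force': array([-0.77991446,  0.46863486,  0.0627197 ]), 'moment': array([0.17300823, 0.33768748, 0.12737509]), 'gripper_width': 0.5616308807849234}
```

Run:
```python
from h import *
p,d=load("t2");P=cloud("top",d)
for (x,y) in [(300,370),(240,400),(200,430),(150,470),(100,520),(50,560)]:
    c,w=140+x//5,110+y//5; print((x,y),P[w,c].round(3))
p,d=snap("side","s3")
```

```text
(300, 370) [0.551 0.243 0.401]
(240, 400) [0.539 0.269 0.398]
(200, 430) [0.527 0.291 0.382]
(150, 470) [0.51  0.311 0.383]
(100, 520) [0.488 0.332 0.385]
(50, 560) [0.471 0.353 0.384]
```

View pics/s3.png

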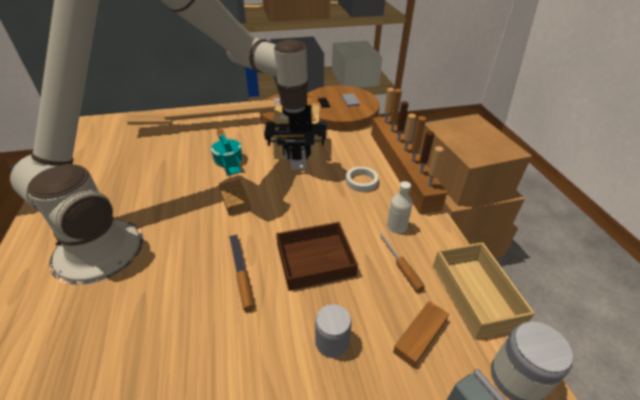

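Call:
{"op": "move_arm", "data": {"series": [[[0, 0, 0, 0, 0, 0, 0.8], [0, 0, 0, 0, 0, 0, 0.8], [-0.17, 0.26, 0, -0.03, -0.17, 0, 0.8], [0, 0, 0, 0, 0, 0, 0.8]]]}}

```text
time_s: 4.68
tcp_pos: [0.5625, 0.2384, 0.1046]
ee_rot: [[0.0, -0.974, 0.228], [-0.0, 0.228, 0.974], [-1.0, -0.001, -0.0]]
wrist_force: [-0.2, 0.7, -0.3]
gripper_width: 0.792
```

Call:
{"op": "move_arm", "data": {"series": [[[0, 0, 0, 0, 0, -0.15, 0.8]]]}}

```text
time_s: 4.8
tcp_pos: [0.5631, 0.2388, 0.0959]
ee_rot: [[0.003, -0.974, 0.228], [0.001, 0.228, 0.974], [-1.0, -0.002, 0.002]]
wrist_force: [1.1, -0.5, 0.1]
gripper_width: 0.799
```

Call:
{"op": "move_arm", "data": {"series": [[[0, 0.02, 0, -0.02, -0.01, -0.15, 0.8]]]}}

```text
time_s: 4.92
tcp_pos: [0.5616, 0.2383, 0.086]
ee_rot: [[-0.0, -0.974, 0.228], [0.001, 0.228, 0.974], [-1.0, 0.001, 0.001]]
wrist_force: [-0.2, -0.4, -0.9]
gripper_width: 0.804
```

Call:
{"op": "move_arm", "data": {"series": [[[0, 0, 0, 0, 0, 0, 0], [0, 0, 0, 0, 0, 0, 0], [0, 0, 0, 0, 0, 0, 0]]]}}

```text
time_s: 5.3
tcp_pos: [0.561, 0.2381, 0.0846]
ee_rot: [[-0.002, -0.974, 0.227], [-0.001, 0.227, 0.974], [-1.0, 0.002, -0.001]]
wrist_force: [0.2, 1.1, 1.3]
gripper_width: 0.559
```

Call:
{"op": "move_arm", "data": {"series": [[[0, 0, 0, 0, 0, 0, 0], [0, 0, 0, 0, 0, 0, 0]]]}}

```text
time_s: 5.55
tcp_pos: [0.5609, 0.2381, 0.0847]
ee_rot: [[-0.002, -0.974, 0.227], [-0.0, 0.227, 0.974], [-1.0, 0.002, -0.001]]
wrist_force: [0.6, 0.2, -1.4]
gripper_width: 0.558
```

Call:
{"op": "move_arm", "data": {"series": [[[0, 0, 0, 0, 0, 0.12, 0], [0, 0, 0, 0, 0, 0, 0]]]}}

```text
time_s: 5.8
tcp_pos: [0.5601, 0.2377, 0.0916]
ee_rot: [[-0.004, -0.974, 0.228], [-0.002, 0.228, 0.974], [-1.0, 0.004, -0.002]]
wrist_force: [1.4, -0.2, -2.5]
gripper_width: 0.555
```

Run:
```python
from h import *
snap("side","s4",(220,80,370,200),5)
```

```text
(no output)
```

View pics/s4.png

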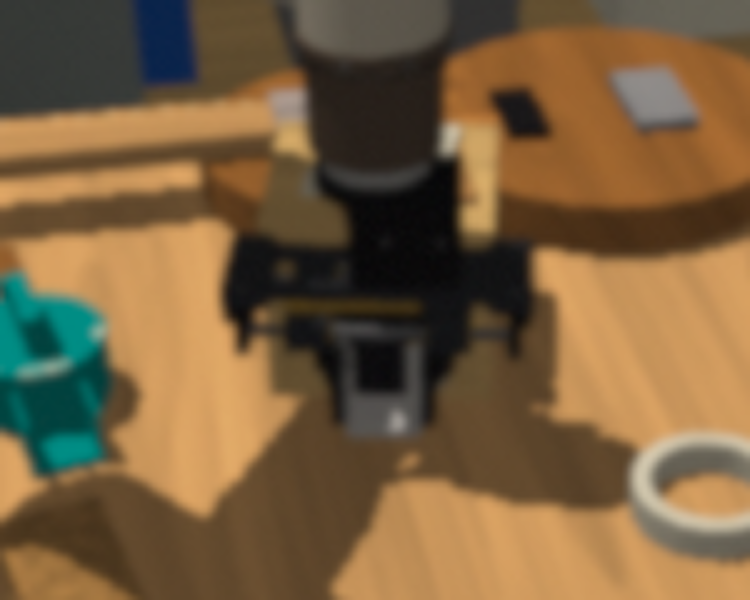

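Call:
{"op": "move_arm", "data": {"series": [[[0, 0.03, 0, -0.12, -0.48, 0, 0], [0, 0, 0, -0.12, -0.48, 0, 0], [0, 0, 0, 0, 0, 0, 0]]]}}

```text
time_s: 6.22
tcp_pos: [0.5453, 0.1793, 0.0912]
ee_rot: [[-0.008, -0.974, 0.227], [-0.001, 0.227, 0.974], [-1.0, 0.008, -0.003]]
wrist_force: [-0.3, -1.8, -1.7]
gripper_width: 0.554
```

Call:
{"op": "move_arm", "data": {"series": [[[0, 0, 0, -0.12, -0.48, 0.05, 0], [0, 0, 0, -0.12, -0.48, 0.05, 0], [0, 0, 0, -0.12, -0.48, 0, 0], [0, 0, 0, -0.12, -0.48, 0, 0], [0, 0, 0, 0, 0, 0, 0]]]}}

```text
time_s: 6.85
tcp_pos: [0.5164, 0.0632, 0.0969]
ee_rot: [[-0.008, -0.974, 0.224], [-0.001, 0.224, 0.974], [-1.0, 0.008, -0.003]]
wrist_force: [-0.6, -0.6, -2.9]
gripper_width: 0.548
```

Run:
```python
from h import *
snap("side","s5",(200,100,360,220),5)
```

View pics/s5.png

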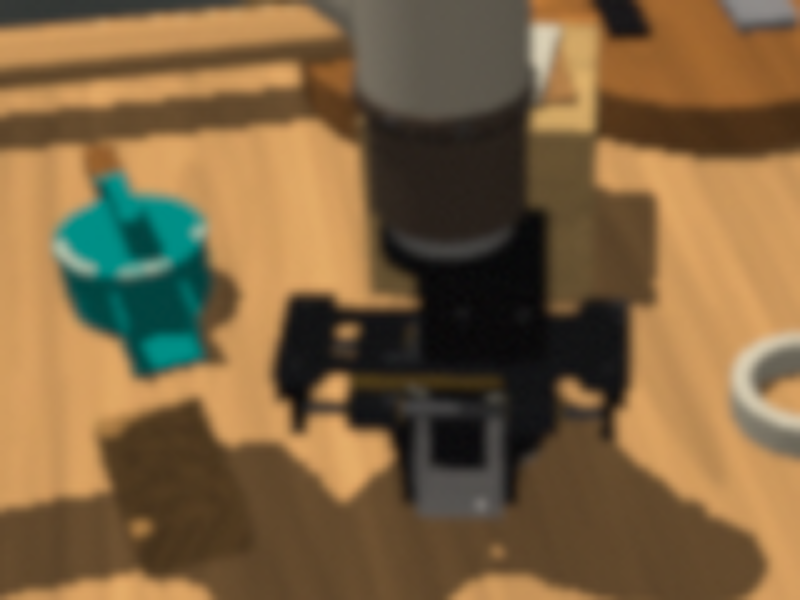

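Call:
{"op": "move_arm", "data": {"series": [[[0, 0.05, 0, 0, 0, -0.17, 0], [0, 0, 0, 0, 0, -0.15, 0], [0, 0, 0, 0, 0, 0, 0]]]}}

```text
time_s: 7.28
tcp_pos: [0.5184, 0.065, 0.0776]
ee_rot: [[-0.012, -0.975, 0.222], [-0.001, 0.222, 0.975], [-1.0, 0.012, -0.003]]
wrist_force: [-1.7, -2.8, 1.9]
gripper_width: 0.549
```

Call:
{"op": "move_arm", "data": {"series": [[[0, 0, 0, 0, 0, 0, 0.9], [0, 0, 0, 0, 0, 0, 0.9], [0, 0, 0, 0, 0, 0, 0.9], [0, 0, 0, 0, 0, 0, 0.9], [0, 0, 0, 0, 0, 0.5, 0.9], [0, 0, 0, 0, 0, 1, 0.9], [0, -0.08, 0, 0, -0.5, 1, 0.9], [0, 0, 0, 0, -1, 0.5, 0.9], [0, 0, 0, 0, -1, 0, 0.9], [0, 0, 0, 0, -1, 0, 0.9], [0, 0, 0, 0, 0, 0, 0.9]]]}}

```text
time_s: 8.65
tcp_pos: [0.5201, -0.1417, 0.2599]
ee_rot: [[0.011, -0.976, 0.216], [0.0, 0.216, 0.976], [-1.0, -0.011, 0.003]]
wrist_force: [0.7, 1.0, -0.2]
gripper_width: 0.9
```

Run:
```python
from h import *
p,d=snap("top","t6",(180,130,340,250),5)
snap("side","s6",(200,90,360,210),5)
for n in("top","side"):
  for o in("dispenser_mid","knob_grip","handle_grip","spout_grip"):
    print(n,o,[(round(b["conf"],2),np.round(b["centre"]).tolist()) for b in spotter.find_in(n,o)][:3])
```

```text
top dispenser_mid [(0.88, [204.0, 271.0]), (0.61, [258.0, 201.0])]
top knob_grip [(0.7, [203.0, 271.0]), (0.6, [265.0, 202.0]), (0.51, [402.0, 133.0])]
top handle_grip [(0.55, [262.0, 199.0])]
top spout_grip [(0.6, [262.0, 201.0])]
side dispenser_mid [(0.79, [228.0, 150.0]), (0.66, [297.0, 188.0])]
side knob_grip [(0.75, [296.0, 185.0]), (0.69, [226.0, 151.0]), (0.19, [336.0, 333.0])]
side handle_grip [(0.9, [230.0, 153.0]), (0.78, [297.0, 191.0])]
side spout_grip [(0.66, [226.0, 153.0]), (0.6, [294.0, 190.0])]
```

View pics/t6.png

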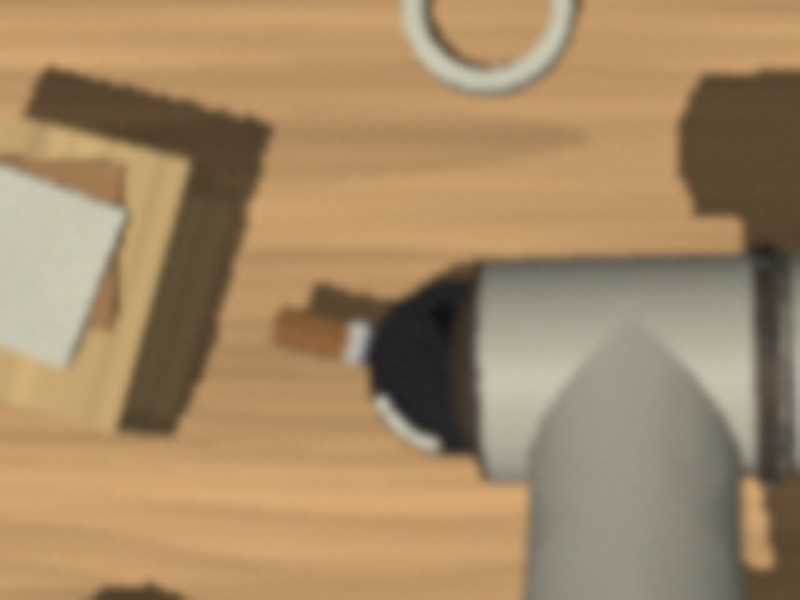

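View pics/s6.png

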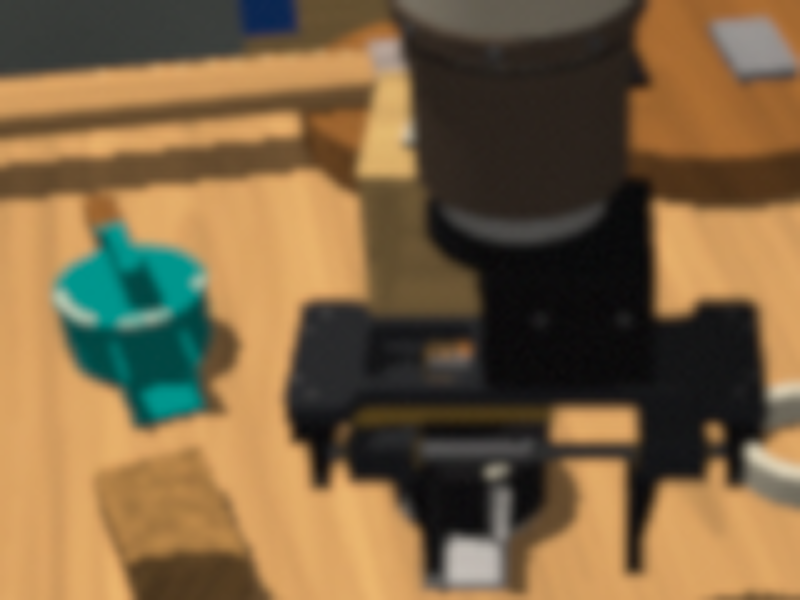

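Call:
{"op": "move_arm", "data": {"series": [[[0, 0, 0, -0.5, -1, 0, 0.9], [0, 0, 0, -0.5, -1, 0, 0.9], [0, 0, 0, 0, 0, 0, 0.9]]]}}

```text
time_s: 9.52
tcp_pos: [0.4633, -0.2529, 0.2597]
ee_rot: [[0.012, -0.979, 0.202], [-0.0, 0.202, 0.979], [-1.0, -0.011, 0.002]]
wrist_force: [-1.0, 1.0, 0.1]
gripper_width: 0.897
```

Run:
```python
from h import *
p,d=snap("top","t7",(180,130,340,250),5)
snap("side","s7",(200,90,360,210),5)
for n in("top","side"):
  for o in("knob_grip",):
    print(n,o,[(round(b["conf"],2),np.round(b["centre"]).tolist()) for b in spotter.find_in(n,o)][:3])
```

```text
top knob_grip [(0.87, [269.0, 200.0])]
side knob_grip [(0.93, [228.0, 152.0]), (0.51, [314.0, 131.0])]
```

View pics/t7.png

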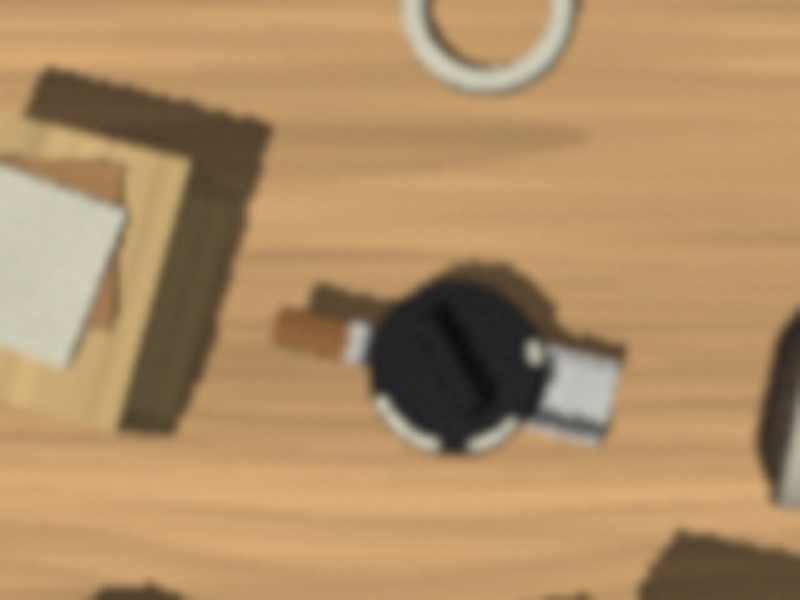

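View pics/s7.png

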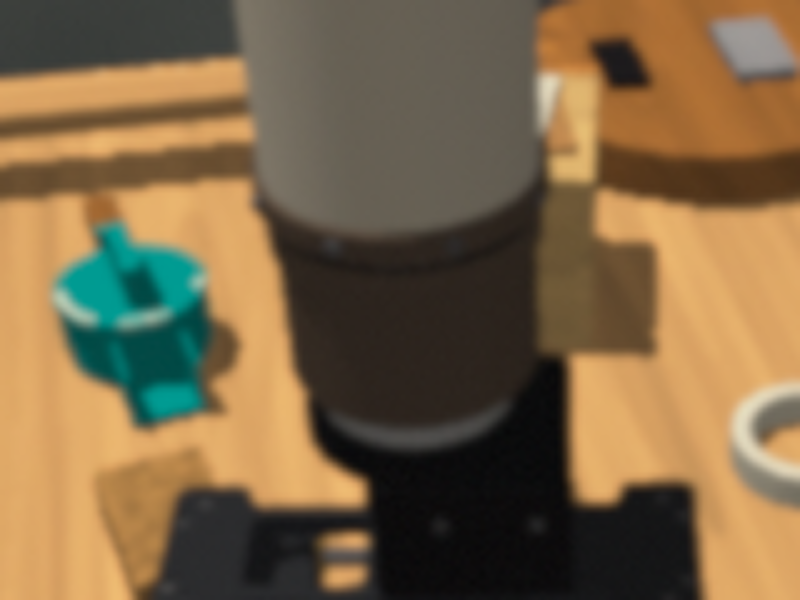

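Run:
```python
from h import *
p,d=load("t7");P=cloud("top",d)
W=P[180:225,230:306].reshape(-1,3);c=p[180:225,230:306].reshape(-1,3).astype(int)
dark=c.max(1)<70
cap=W[(W[:,2]>.047)&(W[:,2]<.058)]
(x,y),R=cv2.minEnclosingCircle(cap[:,:2].astype(np.float32)); print("cap",x,y,R,np.median(cap[:,2]))
kn=W[W[:,2]>.07]; print("knob",len(kn),kn.mean(0),kn.max(0)); 
q=kn[:,:2]; rr=cv2.minAreaRect(q.astype(np.float32)); print(rr)
u,s,v=np.linalg.svd(q-q.mean(0)); print("dir deg",np.degrees(np.arctan2(v[0,1],v[0,0])))
# handle
A=np.array([x,y]); ang=np.arctan2(W[:,1]-y,W[:,0]-x); rad=np.hypot(W[:,0]-x,W[:,1]-y)
h=W[(W[:,2]>.035)&(rad>.062)&(rad<.115)&(W[:,1]>y)]; print("handle",len(h),h.mean(0))
v=A-h[:,:2].mean(0); print("axis yaw via handle",np.degrees(np.arctan2(v[1],v[0])),np.linalg.norm(v))
s=W[(W[:,2]>.004)&(rad>.055)&(rad<.095)&(W[:,1]<y-.03)&(W[:,2]<.06)]; print("spout",len(s),s.mean(0)); v=s[:,:2].mean(0)-A; print(np.degrees(np.arctan2(v[1],v[0])))
v=s[:,:2].mean(0)-h[:,:2].mean(0); print("handle-spout yaw",np.degrees(np.arctan2(v[1],v[0])))
```

```text
cap 0.533947229385376 0.1605905443429947 0.07343867421150208 0.05202202545561385
knob 108 [0.53084781 0.13483389 0.0816914 ] [0.55779786 0.15317402 0.08737225]
((0.531885027885437, 0.13582134246826172), (0.05678963661193848, 0.014269396662712097), 31.56438636779785)
dir deg -149.6047247218965
handle 37 [0.55273257 0.22764249 0.06136937]
axis yaw via handle -105.65080225793717 0.069633707271882
spout 361 [0.52764964 0.09496513 0.03408583]
-95.48147202880347
handle-spout yaw -100.70553977667572
```

Call:
{"op": "move_arm", "data": {"series": [[[0, 0.09, -0.74, 0.14, 0.81, -0.12, 0.5], [0, 0, -0.74, 0.14, 0.81, -0.12, 0.5], [0, 0, -0.74, 0.14, 0.81, -0.12, 0.5], [0, 0, -0.74, 0.14, 0.81, -0.12, 0.5], [0, 0, -0.74, 0.14, 0.81, -0.12, 0.5], [0, 0, -0.74, 0.14, 0.81, -0.12, 0.5], [0, 0, -0.74, 0.14, 0.81, -0.12, 0.5], [0, 0, -0.74, 0.14, 0.81, -0.12, 0.5], [0, 0, 0, 0, 0, 0, 0.5]]]}}

```text
time_s: 10.85
tcp_pos: [0.5357, 0.1657, 0.2014]
ee_rot: [[0.005, -0.514, 0.858], [-0.003, 0.858, 0.514], [-1.0, -0.005, 0.003]]
wrist_force: [0.4, 0.2, 0.2]
gripper_width: 0.497
```

Call:
{"op": "move_arm", "data": {"series": [[[0, 0.03, 0, -0.07, -0.5, 0, 0.4], [0, 0, 0, 0, 0, 0, 0.4], [0, 0, 0, 0, 0, -0.7, 0.4], [0, 0, 0, 0, 0, 0, 0.4]]]}}

```text
time_s: 11.35
tcp_pos: [0.531, 0.1396, 0.1595]
ee_rot: [[0.002, -0.522, 0.853], [-0.002, 0.853, 0.522], [-1.0, -0.003, 0.001]]
wrist_force: [-0.3, -0.2, 0.1]
gripper_width: 0.4
```

Call:
{"op": "move_arm", "data": {"series": [[[0, 0, 0, 0, -0.07, -0.3, 0.4], [0, 0, 0, 0, 0, -0.26, 0.4], [0, 0, 0, 0, 0, 0, 0.4]]]}}

```text
time_s: 11.72
tcp_pos: [0.5338, 0.1376, 0.1293]
ee_rot: [[0.01, -0.525, 0.851], [0.001, 0.851, 0.525], [-1.0, -0.005, 0.009]]
wrist_force: [-0.6, 0.6, -0.5]
gripper_width: 0.404
```

Call:
{"op": "move_arm", "data": {"series": [[[0, 0.07, 0, -0.04, -0.03, -0.05, 0.4], [0, 0, 0, 0, 0, 0, 0.4]]]}}

```text
time_s: 11.98
tcp_pos: [0.5323, 0.1365, 0.1278]
ee_rot: [[0.003, -0.526, 0.85], [0.002, 0.85, 0.526], [-1.0, 0.0, 0.003]]
wrist_force: [0.4, 0.1, 0.9]
gripper_width: 0.401
```

Call:
{"op": "move_arm", "data": {"series": [[[0, 0, 0, -0.01, -0.02, -0.02, 0], [0, 0, 0, 0, 0, 0, 0], [0, 0, 0, 0, 0, 0, 0], [0, 0, 0, 0, 0, 0, 0], [0, 0, 0, 0, 0, 0, 0]]]}}

```text
time_s: 12.6
tcp_pos: [0.532, 0.1355, 0.1275]
ee_rot: [[0.004, -0.526, 0.85], [0.003, 0.85, 0.526], [-1.0, 0.0, 0.005]]
wrist_force: [-0.8, -0.3, 0.2]
gripper_width: 0.16
```

Call:
{"op": "move_arm", "data": {"series": [[[0, 0, 0.62, 0, 0, 0, 0], [0, 0, 0.62, 0, 0, 0, 0], [0, 0, 0.62, 0, 0, 0, 0], [0, 0, 0.62, 0, 0, 0, 0], [0, 0, 0.62, 0, 0, 0, 0], [0, 0, 0.62, 0, 0, 0, 0], [0, 0, 0.62, 0, 0, 0, 0], [0, 0, 0.62, 0, 0, 0, 0], [0, 0, 0.62, 0, 0, 0, 0], [0, 0, 0, 0, 0, 0, 0]]]}}

```text
time_s: 13.85
tcp_pos: [0.5335, 0.1343, 0.1275]
ee_rot: [[0.003, -0.977, 0.212], [0.004, 0.212, 0.977], [-1.0, -0.002, 0.005]]
wrist_force: [1.3, -0.2, -0.3]
gripper_width: 0.159
```

Run:
```python
from h import *
p,d=snap("top","t8",(180,130,340,250),5)
snap("side","s8",(200,90,360,210),5)
```

```text
(no output)
```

View pics/t8.png

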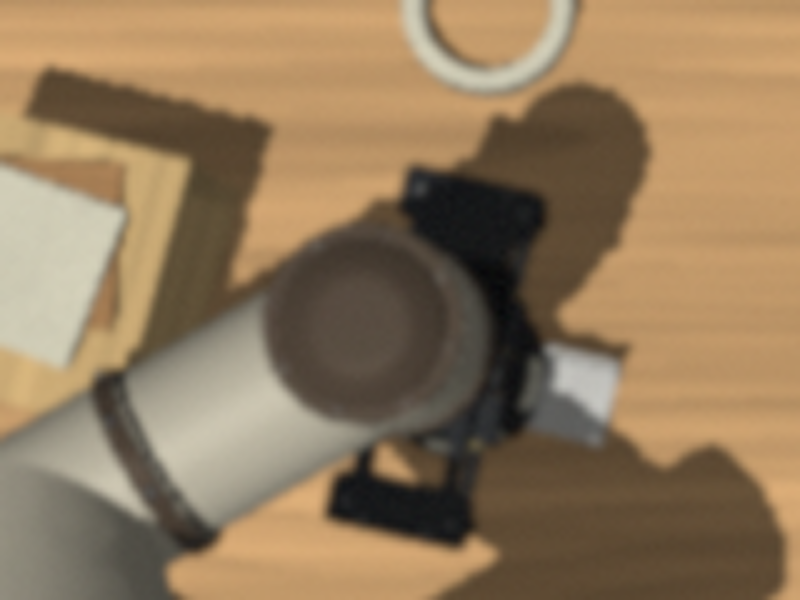

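View pics/s8.png

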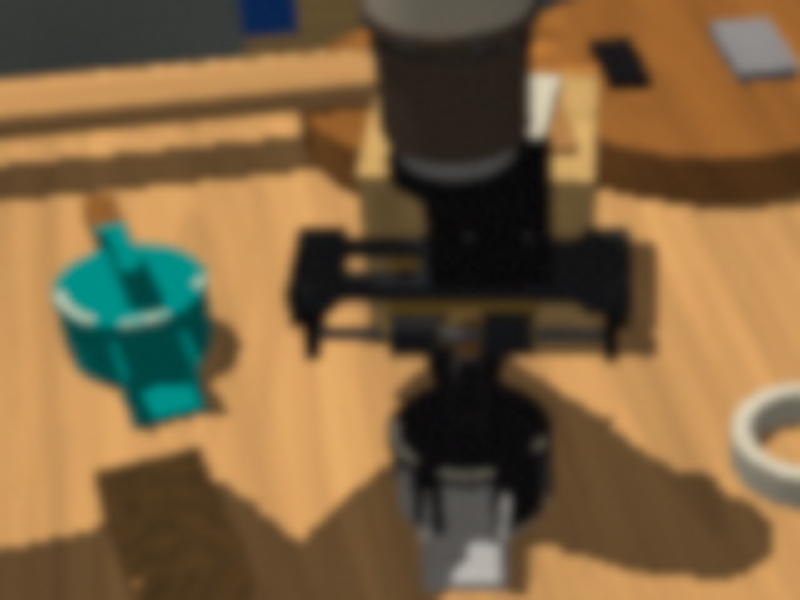

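Call:
{"op": "move_arm", "data": {"series": [[[0, 0, 0, 0, 0, 0, 0.4], [0, 0, 0, 0, 0, 0, 0.4], [0, 0, 0, 0, 0, 0, 0.4], [0, 0, 0, 0, 0, 1, 0.8], [0, 0, 0, 0, 0, 1, 0.8], [0, 0, 0, -0.3, -1, 0, 0.8], [0, 0, 0, -0.3, -1, 0, 0.8], [0, 0, 0, -0.3, -1, 0, 0.8], [0, 0, 0, -0.3, -1, 0, 0.8], [0, 0, 0, -0.3, -1, 0, 0.8], [0, 0, 0, -0.3, -1, 0, 0.8], [0, 0, 0, 0, 0, 0, 0.8]]]}}

```text
time_s: 15.45
tcp_pos: [0.4228, -0.2281, 0.2523]
ee_rot: [[0.009, -0.977, 0.212], [0.002, 0.212, 0.977], [-1.0, -0.008, 0.004]]
wrist_force: [1.1, 1.1, 0.6]
gripper_width: 0.796
```

```bash
cat > meas.py <<'E'
from h import *
def meas(tag):
    p,d=load(tag);P=cloud("top",d)
    W=P[175:230,225:315].reshape(-1,3); W=W[W[:,2]<.1]
    kn=W[(W[:,2]>.07)];q=kn[:,:2];A=cv2.minAreaRect(q.astype(np.float32));print("knob n",len(kn),A)
    A=np.array(A[0]);rad=np.hypot(*(W[:,:2]-A).T)
    v=np.linalg.svd(q-q.mean(0))[2][0]; print("bar deg",np.degrees(np.arctan2(v[1],v[0])))
    h=W[(W[:,2]>.05)&(W[:,2]<.07)&(rad>.062)&(rad<.11)&(W[:,1]>A[1])][:,:2];hc=np.array(cv2.minAreaRect(h.astype(np.float32))[0])
    v=A-hc;print("handle",hc,"yaw",np.degrees(np.arctan2(v[1],v[0])),np.linalg.norm(v))
    s=W[(W[:,2]>.004)&(rad>.056)&(rad<.095)&(W[:,1]<A[1]-.03)&(W[:,2]<.06)];print("spout z",np.percentile(s[:,2],[5,50,95]),)
    s=s[s[:,2]>.005];sc=np.array(cv2.minAreaRect(s[:,:2].astype(np.float32))[0]);v=sc-hc;print("spout",sc,"yaw h-s",np.degrees(np.arctan2(v[1],v[0])))
E
python3 - <<'E'
from meas import *
p,d=snap("top","t9",(180,130,340,250),5)
meas("t9"); print("---"); meas("t7")
E
```

```text
knob n 105 ((0.5328801274299622, 0.13490407168865204), (0.05704589933156967, 0.013997630216181278), 76.50460815429688)
bar deg -103.14512976631943
handle [0.55027235 0.21537781] yaw -102.19536142491398 0.08233171579157045
spout z [0.0041248  0.0069533  0.04090061]
spout [0.52877706 0.06999081] yaw h-s -98.41018100500179
---
knob n 108 ((0.531885027885437, 0.13582134246826172), (0.05678963661193848, 0.014269396662712097), 31.56438636779785)
bar deg -149.6047247218965
handle [0.55093503 0.21517913] yaw -103.49855471836463 0.08161226066535088
spout z [0.00427061 0.00692338 0.04077973]
spout [0.53871715 0.07278535] yaw h-s -94.9041644831419
```

View pics/t9.png

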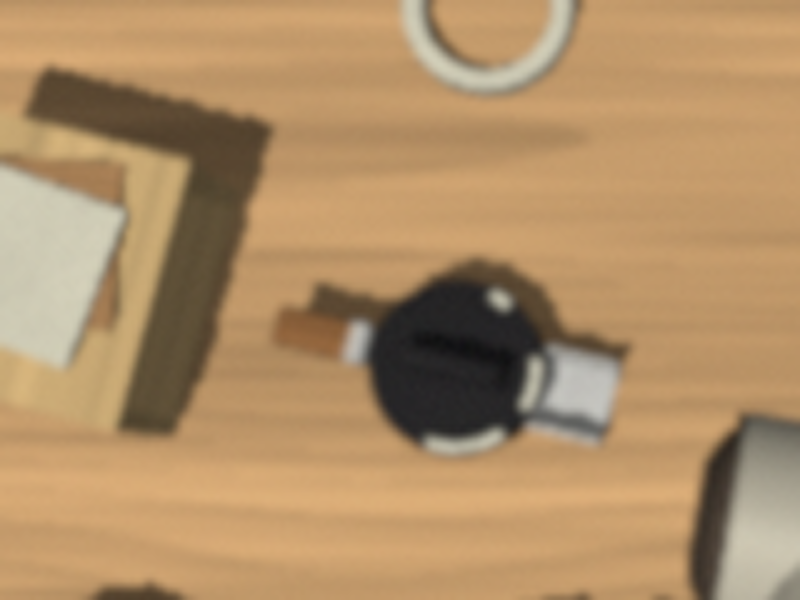

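Cap verified: the bar is at about −103°, the spout axis at about −102.5°, and the middle mark faces the spout. Next I'll grip the spout, closer in this time.

Call:
{"op": "move_arm", "data": {"series": [[[0, 0.06, 0, 0.27, 0.84, -0.22, 0.8], [0, 0, 0, 0.27, 0.84, -0.22, 0.8], [0, 0, 0, 0.27, 0.84, -0.22, 0.8], [0, 0, 0, 0.27, 0.84, -0.22, 0.8], [0, 0, 0, 0.27, 0.84, -0.22, 0.8], [0, 0, 0, 0.27, 0.84, -0.22, 0.8], [0, 0, 0, 0, 0, 0, 0.8]]]}}

```text
time_s: 16.38
tcp_pos: [0.5232, 0.0941, 0.1722]
ee_rot: [[0.007, -0.98, 0.2], [0.003, 0.2, 0.98], [-1.0, -0.007, 0.004]]
wrist_force: [0.5, -0.8, 1.0]
gripper_width: 0.8
```

Call:
{"op": "move_arm", "data": {"series": [[[0, 0.06, -0.16, -0.07, -0.33, 0, 0.8], [0, 0, 0, 0, 0, 0, 0.8], [0, 0, 0, 0, 0, -0.6, 0.8], [0, 0, 0, 0, 0, -0.5, 0.8], [0, 0, 0, 0, 0, 0, 0.8]]]}}

```text
time_s: 17.0
tcp_pos: [0.5179, 0.0718, 0.1072]
ee_rot: [[0.002, -0.975, 0.224], [0.004, 0.224, 0.975], [-1.0, -0.001, 0.005]]
wrist_force: [1.1, 0.4, -0.3]
gripper_width: 0.803
```

Call:
{"op": "move_arm", "data": {"series": [[[0, 0, 0, 0.02, 0.05, -0.18, 0.8], [0, 0, 0, 0, 0, -0.16, 0.8], [0, 0, 0, 0, 0, 0, 0.8]]]}}

```text
time_s: 17.38
tcp_pos: [0.5206, 0.0747, 0.0885]
ee_rot: [[0.007, -0.974, 0.225], [0.006, 0.225, 0.974], [-1.0, -0.006, 0.008]]
wrist_force: [0.6, -0.1, 0.4]
gripper_width: 0.797
```

Position is good. Close the fingers.

Call:
{"op": "move_arm", "data": {"series": [[[-0.03, 0.05, 0, -0.02, 0, -0.02, 0], [0, 0, 0, 0, 0, 0, 0], [0, 0, 0, 0, 0, 0, 0], [0, 0, 0, 0, 0, 0, 0], [0, 0, 0, 0, 0, 0, 0], [0, 0, 0, 0, 0, 0, 0]]]}}

```text
time_s: 18.12
tcp_pos: [0.5199, 0.0751, 0.0882]
ee_rot: [[0.002, -0.974, 0.225], [0.003, 0.225, 0.974], [-1.0, -0.001, 0.003]]
wrist_force: [0.4, 0.3, 0.1]
gripper_width: 0.55
```

Call:
{"op": "move_arm", "data": {"series": [[[0, 0, 0, 0, 0, 0.2, 0], [0, 0, 0, 0, 0, 0.4, 0], [0, 0, 0, 0, 0, 0.4, 0], [0, 0, 0, 0, 0, 0, 0]]]}}

```text
time_s: 18.62
tcp_pos: [0.5165, 0.0737, 0.1486]
ee_rot: [[-0.008, -0.974, 0.226], [-0.001, 0.226, 0.974], [-1.0, 0.007, -0.003]]
wrist_force: [0.4, -0.2, -5.1]
gripper_width: 0.552
```

Run:
```python
from h import *
snap("side","s10",(200,90,360,210),5)
s=r.sense();print(s["wrist_force"],s["moment"])
```

```text
[ 0.00417939 -0.28205338 -3.89223597] [-0.2538043   0.0949363   0.00292328]
```

View pics/s10.png

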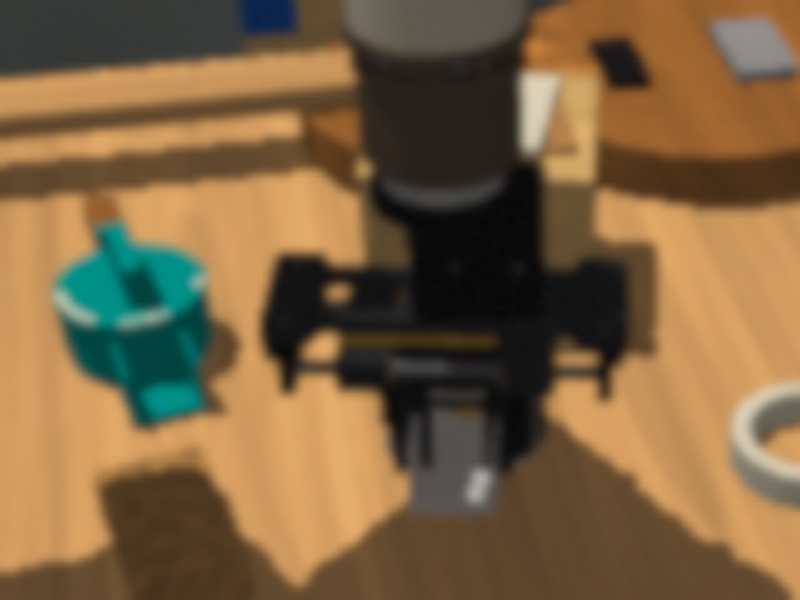

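Call:
{"op": "move_arm", "data": {"series": [[[0, 0.04, 0, 0.03, -0.2, 0.05, 0], [0, 0, 0, 0.03, -0.4, 0.04, 0], [0, 0, 0, 0.03, -0.45, 0.03, 0], [0, 0, 0, 0.03, -0.45, 0.02, 0], [0, 0, 0, 0.03, -0.45, 0.02, 0], [0, 0, 0, 0.03, -0.45, 0.02, 0], [0, 0, 0, 0.03, -0.45, 0, 0], [0, 0, 0, 0.03, -0.45, 0, 0], [0, 0, 0, 0.02, -0.3, 0, 0], [0, 0, 0, 0, -0.1, 0, 0], [0, 0, 0, 0, 0, 0, 0]]]}}

```text
time_s: 20.05
tcp_pos: [0.5271, -0.161, 0.1505]
ee_rot: [[-0.034, -0.973, 0.227], [-0.004, 0.228, 0.974], [-0.999, 0.032, -0.012]]
wrist_force: [-1.1, 0.6, 2.8]
gripper_width: 0.552
```

Run:
```python
from h import *
snap("side","s11",(200,130,400,280),4)
s=r.sense();print(s["joints"].round(1),s["wrist_force"],s["moment"])
```

```text
[ -0.   23.9 -19.7   0.3 -48.4 -13.4] [-1.06940622 -1.66784313  2.77211772] [-0.21169303 -0.00893106  0.06414752]
```

View pics/s11.png

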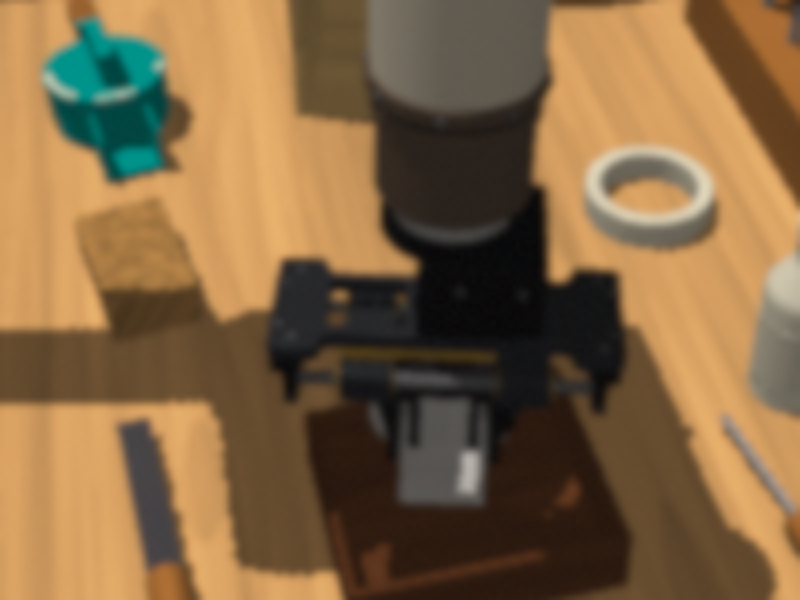

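Call:
{"op": "move_arm", "data": {"series": [[[0, 0.1, 0, 0.03, 0.05, 0.4, 0], [0, 0.1, 0, 0.03, 0.05, 0.4, 0], [0, 0, 0, 0, 0, 0, 0], [0, 0, 0, 0, 0, 0, 0]]]}}

```text
time_s: 20.6
tcp_pos: [0.5269, -0.1534, 0.1946]
ee_rot: [[-0.074, -0.971, 0.226], [-0.005, 0.227, 0.974], [-0.997, 0.071, -0.021]]
wrist_force: [0.2, 0.0, -5.1]
gripper_width: 0.553
```

Run:
```python
from h import *
snap("side","s12",(200,130,400,280),4)
p,d=snap("top","t12",(280,130,440,250),5)
s=r.sense();print(s["joints"].round(1),s["wrist_force"],s["moment"])
```

```text
[  0.8  21.5 -15.9   0.3 -56.9 -14. ] [-0.74757822  0.86321111 -4.88472528] [-0.22893118 -0.29017594  0.00857799]
```

View pics/s12.png

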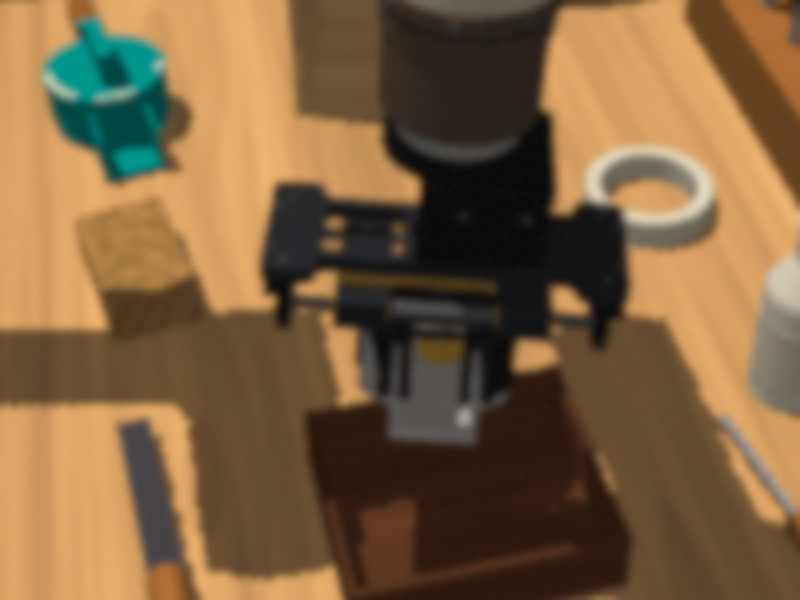

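View pics/t12.png

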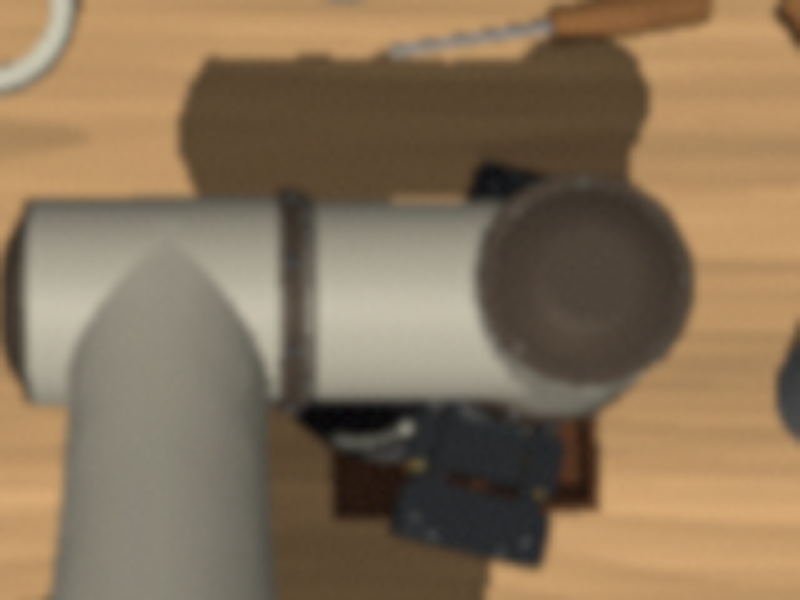

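Call:
{"op": "move_arm", "data": {"series": [[[0, -0.5, 0, 0.05, 0, 0, 0], [0, 0, 0, 0, 0, 0, 0]]]}}

```text
time_s: 20.95
tcp_pos: [0.5291, -0.1536, 0.1926]
ee_rot: [[-0.007, -0.974, 0.227], [-0.005, 0.227, 0.974], [-1.0, 0.006, -0.006]]
wrist_force: [-0.4, -0.4, -5.1]
gripper_width: 0.547
```

```bash
cat > pitch.py <<'E'
from h import *
def pitch(tag):
    s=r.sense(); T=s["tcp_pos"];R=s["ee_rot"]
    p,d=snap("side",tag); P=cloud("side",d).reshape(-1,3)
    L=(P-T)@R   # tool coords: x along fingers, y jaw, z
    c=p.reshape(-1,3).astype(int)
    k=(abs(L[:,1])<.015)&(L[:,0]>.01)&(L[:,0]<.13)&(abs(L[:,2])<.08)
    uv=proj("side",T)
    print("tool x axis",R[:,0].round(3),"y",R[:,1].round(3),"z",R[:,2].round(3),"F",s["wrist_force"].round(1),"M",s["moment"].round(2))
    print("tcp px",uv)
    Q=L[k]; 
    o=np.argsort(Q[:,2])
    print("tool(x,z),col:"); 
    for i in o[::max(1,len(o)//40)]: print(Q[i][[0,1,2]].round(3),c[k][i])
    return s
E
python3 -c "
from pitch import *
pitch('s13')"
```

```text
tool x axis [-0.007 -0.005 -1.   ] y [-0.974  0.227  0.006] z [ 0.227  0.974 -0.006] F [-0.4 -0.4 -5.1] M [-0.25  0.04 -0.02]
tcp px [[310.97935037 205.06189842]]
tool(x,z),col:
[ 0.07   0.003 -0.035] [88 83 81]
[ 0.068 -0.014 -0.033] [92 88 86]
[ 0.07   0.008 -0.032] [93 89 86]
[ 0.069  0.01  -0.03 ] [90 87 84]
[ 0.071 -0.014 -0.027] [100  96  93]
[ 0.072 -0.01  -0.024] [130 126 121]
[ 0.074  0.006 -0.019] [86 84 81]
[ 0.076  0.004 -0.014] [86 83 80]
[ 0.079 -0.007 -0.011] [137 133 128]
[ 0.08   0.009 -0.007] [86 83 79]
[ 0.081  0.002 -0.003] [86 83 80]
[0.083 0.007 0.003] [86 84 80]
[0.08  0.014 0.006] [61 59 57]
[0.087 0.009 0.009] [85 82 79]
[ 0.089 -0.005  0.015] [86 83 80]
[0.092 0.01  0.018] [84 81 78]
[ 0.045 -0.004  0.02 ] [46 38 27]
[ 0.043 -0.006  0.021] [49 46 41]
[0.044 0.003 0.022] [48 45 40]
[ 0.042 -0.009  0.023] [61 58 53]
[ 0.042 -0.006  0.024] [60 58 53]
[0.093 0.01  0.025] [83 80 78]
[0.044 0.005 0.029] [56 53 49]
[ 0.098 -0.011  0.031] [82 80 77]
[0.098 0.008 0.034] [85 82 80]
[0.048 0.003 0.036] [51 49 48]
[0.102 0.001 0.041] [86 82 79]
[0.042 0.003 0.043] [48 47 47]
[0.034 0.001 0.045] [44 34 21]
[ 0.104 -0.001  0.046] [86 83 80]
[0.036 0.004 0.047] [42 33 21]
[ 0.107 -0.011  0.053] [82 79 77]
[ 0.11  -0.004  0.06 ] [87 82 76]
[0.11  0.009 0.063] [86 83 80]
[ 0.108 -0.001  0.065] [96 77 48]
[ 0.106 -0.008  0.067] [95 74 40]
[ 0.102 -0.008  0.069] [98 73 25]
[ 0.107 -0.011  0.071] [94 71 30]
[0.116 0.009 0.073] [86 83 79]
[0.065 0.012 0.076] [21 17 14]
[0.118 0.015 0.079] [74 72 69]
```

Call:
{"op": "move_arm", "data": {"series": [[[0.1, -0.02, 0, -0.02, 0.1, 0, 0], [0.3, -0.07, 0, -0.02, 0.2, 0, 0], [0.3, -0.07, 0, -0.02, 0.3, 0, 0], [0.3, -0.07, 0, -0.02, 0.3, 0, 0], [0.3, -0.07, 0, -0.02, 0.3, 0, 0], [0.3, -0.07, 0, -0.02, 0.3, 0, 0], [0.3, -0.07, 0, -0.02, 0.3, 0, 0], [0.3, -0.07, 0, -0.02, 0.25, 0, 0], [0.3, -0.07, 0, -0.02, 0.15, 0, 0], [0.1, -0.02, 0, -0.02, 0.05, 0, 0], [0, 0, 0, 0, 0, 0, 0]]]}}

```text
time_s: 22.38
tcp_pos: [0.5168, -0.0122, 0.1906]
ee_rot: [[0.066, -0.976, 0.208], [0.363, 0.218, 0.906], [-0.929, 0.016, 0.369]]
wrist_force: [-0.1, 1.5, -3.4]
gripper_width: 0.551
```

```bash
python3 -c "
from pitch import *
s=pitch('s14'); print(s['joints'].round(1))
cv2.imwrite('pics/s14c.png',cv2.resize(load('s14')[0][100:250,210:410,::-1],None,fx=4,fy=4,interpolation=cv2.INTER_CUBIC))" | awk 'NR<4||NR%2==0'
```

```text
tool x axis [ 0.066  0.363 -0.929] y [-0.976  0.218  0.016] z [0.208 0.906 0.369] F [-0.1  1.5 -3.4] M [-1.58  0.24  0.01]
tcp px [[294.49214565 168.47763877]]
tool(x,z),col:
[ 0.068 -0.011 -0.034] [118 101  86]
[ 0.073 -0.008 -0.032] [118 101  85]
[ 0.072 -0.    -0.03 ] [94 89 84]
[ 0.072  0.003 -0.027] [90 88 84]
[ 0.072  0.01  -0.024] [90 87 84]
[ 0.074  0.006 -0.02 ] [89 86 84]
[ 0.075  0.006 -0.016] [88 85 83]
[ 0.077 -0.004 -0.012] [89 86 83]
[ 0.077 -0.002 -0.009] [103  99  95]
[ 0.082  0.009 -0.007] [95 91 88]
[ 0.083  0.009 -0.003] [113 109 105]
[0.084 0.004 0.001] [166 159 154]
[0.086 0.002 0.005] [159 153 147]
[0.088 0.007 0.009] [116 112 108]
[0.072 0.015 0.012] [51 49 48]
[0.068 0.015 0.015] [47 45 45]
[0.094 0.013 0.018] [68 65 64]
[0.094 0.013 0.021] [69 67 64]
[0.05  0.014 0.023] [43 38 32]
[0.096 0.003 0.026] [86 83 80]
[0.096 0.011 0.029] [80 77 74]
[0.098 0.011 0.033] [72 69 67]
[ 0.109 -0.012  0.053] [55 54 52]
[  5.2  17.9 -14.9 -26.1 -54.1  -3.1]
```

View pics/s14c.png

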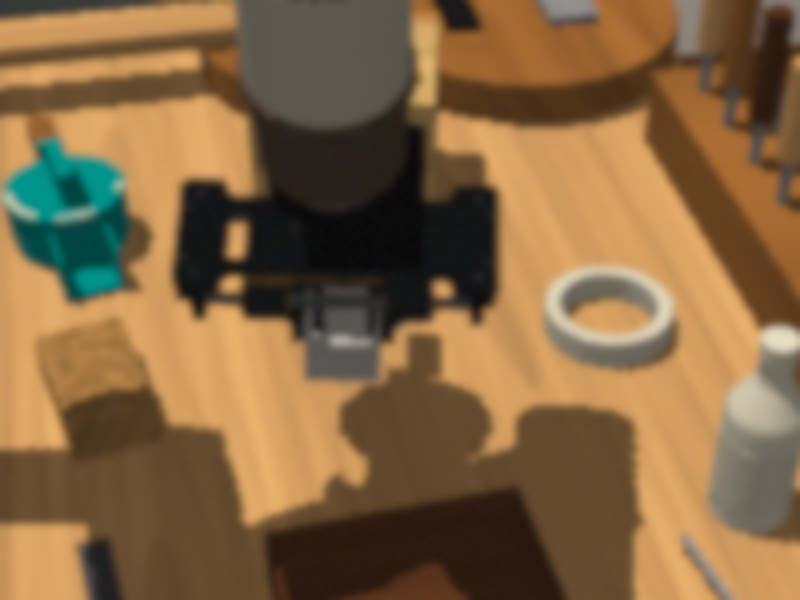

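Call:
{"op": "move_arm", "data": {"series": [[[0, 0, 0, 0, 0, -0.3, 0], [0, 0, 0, 0, 0, -0.4, 0], [0, 0, 0, 0, 0, -0.4, 0], [0, 0, 0, 0, 0, -0.35, 0], [0, 0, 0, 0, 0, -0.15, 0], [0, 0, 0, 0, 0, 0, 0]]]}}

```text
time_s: 23.18
tcp_pos: [0.5167, -0.0137, 0.0885]
ee_rot: [[0.065, -0.976, 0.208], [0.361, 0.218, 0.907], [-0.93, 0.016, 0.366]]
wrist_force: [0.1, -0.2, -0.6]
gripper_width: 0.549
```

Call:
{"op": "move_arm", "data": {"series": [[[0, 0, 0, 0, 0, -0.06, 0], [0, 0, 0, 0, 0, 0, 0]]]}}

```text
time_s: 23.42
tcp_pos: [0.5168, -0.014, 0.0865]
ee_rot: [[0.066, -0.976, 0.206], [0.361, 0.216, 0.907], [-0.93, 0.014, 0.367]]
wrist_force: [-1.6, 0.6, -3.6]
gripper_width: 0.55
```

Run:
```python
from h import *
s=r.sense();T=s["tcp_pos"];R=s["ee_rot"];print(s["wrist_force"],s["moment"])
p,d=snap("side","s15",(210,110,410,260),4);P=cloud("side",d).reshape(-1,3);L=(P-T)@R
k=(abs(L[:,1])<.012)&(L[:,0]>.06)&(L[:,0]<.13)&(L[:,2]>-.04)&(L[:,2]<.03)
Q=P[k];u=np.array([-.2225,-.975]);a=(Q[:,:2]-T[:2])@u
for i in np.argsort(a)[::max(1,len(a)//14)]: print(a[i].round(3),Q[i].round(3))
```

```text
[-1.60344333  0.63926867 -3.59435704] [-1.02905664  0.43813119  0.26499195]
-0.054 [0.535 0.037 0.007]
-0.049 [0.534 0.032 0.008]
-0.043 [0.533 0.026 0.01 ]
-0.039 [0.527 0.024 0.009]
-0.034 [0.521 0.02  0.01 ]
-0.031 [0.514 0.018 0.01 ]
-0.025 [0.516 0.011 0.007]
-0.02 [0.51  0.008 0.012]
-0.015 [0.512 0.003 0.009]
-0.011 [ 0.511 -0.002  0.009]
-0.005 [ 0.527 -0.011  0.011]
-0.002 [ 0.515 -0.012  0.01 ]
0.001 [ 0.525 -0.017  0.006]
0.004 [ 0.519 -0.019  0.005]
0.008 [ 0.511 -0.021  0.004]
```

View pics/s15.png

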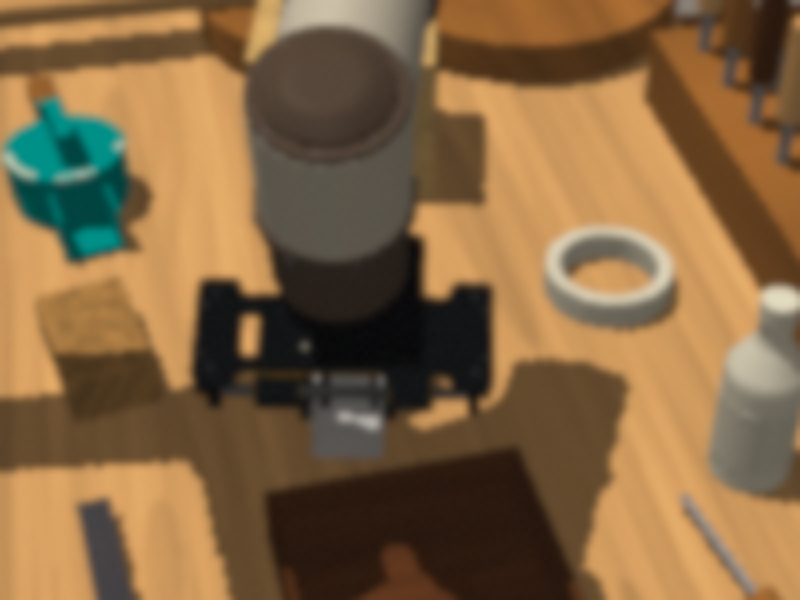

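Call:
{"op": "move_arm", "data": {"series": [[[0, 0, 0, 0, 0, -0.04, 0], [0, 0, 0, 0, 0, 0, 0.8], [0, 0, 0, 0, 0, 0, 0.8], [0, 0, 0, 0, 0, 0, 0.8], [0, 0, 0, 0, 0, 0, 0.8], [0, 0, 0, -0.03, -0.19, 0.5, 0.8], [0, 0, 0, -0.06, -0.36, 0.93, 0.8], [-0.9, 0.2, 0, -0.06, -0.36, 0.8, 0.8], [-0.9, 0.2, 0, 0, -0.8, 0.2, 0.6], [-0.8, 0.18, 0, 0, -1, 0, 0.5], [0, 0, 0, -0.3, -1, 0, 0.4], [0, 0, 0, -0.3, -1, 0, 0.4], [0, 0, 0, -0.3, -1, 0, 0.4], [0, 0, 0, 0, 0, 0, 0.4]]]}}

```text
time_s: 25.22
tcp_pos: [0.4552, -0.3626, 0.2372]
ee_rot: [[-0.005, -0.976, 0.219], [-0.006, 0.219, 0.976], [-1.0, 0.003, -0.007]]
wrist_force: [-0.1, 1.1, -0.0]
gripper_width: 0.404
```

Run:
```python
from h import *
p,d=snap("top","t16",(220,130,380,250),5)
s=r.sense();print(s["joints"].round(1))
```

```text
[-22.3  20.4 -10.6   0.5 -59.1   9.5]
```

View pics/t16.png

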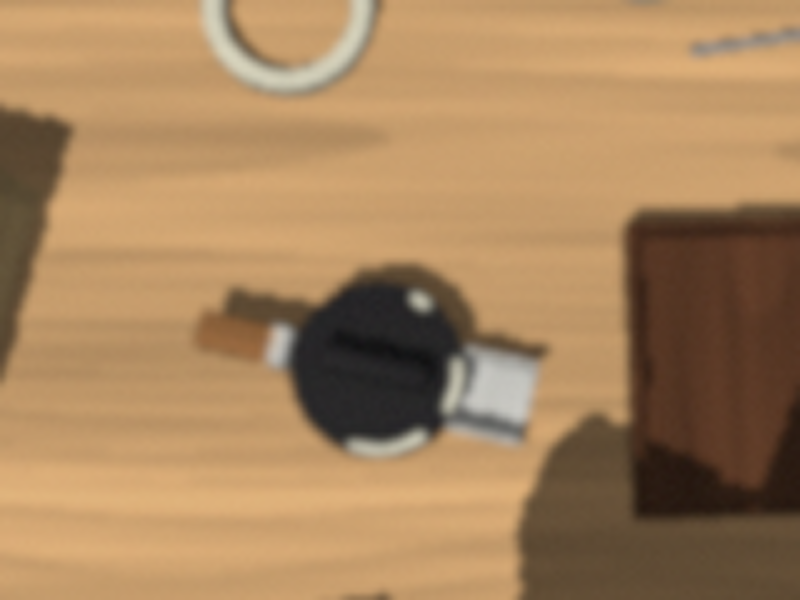

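```bash
sed -i 's/W=P\[175:230,225:315\]/W=P[175:230,c0:c0+90]/; s/def meas(tag):/def meas(tag,c0=225):/' meas.py
python3 - <<'E'
from meas import *
meas("t16",250)
P=cloud("top",load("t16")[1]); 
m=spotter.trace("top","tray")[0]["mask"]; Q=P[m]; Q=Q[Q[:,2]>.035][:,:2]; print(cv2.minAreaRect(Q.astype(np.float32)))
E
```

```text
knob n 110 ((0.5328161716461182, 0.06709861755371094), (0.06029130518436432, 0.014027372933924198), 78.13066101074219)
bar deg 77.23975357083152
handle [0.54855311 0.14760332] yaw -101.06061795321597 0.08202839759421902
spout z [0.00422335 0.00654993 0.04161972]
spout [0.53945547 0.0030608 ] yaw h-s -93.60149695077025
((0.5360203385353088, -0.151058629155159), (0.16745495796203613, 0.15120956301689148), 2.7765491008758545)
```

Call:
{"op": "move_arm", "data": {"series": [[[0, 0, 0, 0.17, 0.84, 0, 0.4], [0, 0, 0, 0.17, 0.84, -0.1, 0.4], [0, 0, 0, 0.17, 0.84, -0.1, 0.4], [0, 0, 0, 0.17, 0.84, -0.1, 0.4], [0, 0, 0, 0.17, 0.84, -0.1, 0.4], [0, 0, 0, 0.17, 0.84, -0.1, 0.4], [0, 0, 0, 0.17, 0.84, -0.1, 0.4], [0, 0, 0, 0.1, 0.6, -0.1, 0.4], [0, 0, 0, 0, 0.2, 0, 0.4], [0, 0, 0, 0, 0, 0, 0.4]]]}}

```text
time_s: 26.58
tcp_pos: [0.534, 0.0687, 0.1959]
ee_rot: [[0.001, -0.981, 0.193], [-0.004, 0.193, 0.981], [-1.0, -0.002, -0.004]]
wrist_force: [-0.2, -0.2, 0.6]
gripper_width: 0.399
```

Call:
{"op": "move_arm", "data": {"series": [[[0, 0, -0.17, -0.02, -0.03, 0, 0.4], [0, 0, 0, 0, 0, -0.5, 0.4], [0, 0, 0, 0, 0, -0.4, 0.4], [0, 0, 0, 0, 0, -0.1, 0.4], [0, 0, 0, 0, 0, 0, 0.4]]]}}

```text
time_s: 27.2
tcp_pos: [0.5323, 0.0624, 0.1371]
ee_rot: [[0.004, -0.974, 0.225], [-0.003, 0.225, 0.974], [-1.0, -0.005, -0.002]]
wrist_force: [-0.4, 0.1, -1.1]
gripper_width: 0.402
```

Call:
{"op": "move_arm", "data": {"series": [[[0, 0, 0, 0, 0.08, -0.18, 0.4], [0, 0, 0, 0, 0, 0, 0.4]]]}}

```text
time_s: 27.45
tcp_pos: [0.533, 0.0672, 0.1271]
ee_rot: [[0.007, -0.974, 0.226], [-0.002, 0.226, 0.974], [-1.0, -0.007, -0.0]]
wrist_force: [-0.4, -0.8, 0.8]
gripper_width: 0.401
```

Call:
{"op": "move_arm", "data": {"series": [[[0, 0.05, 0, 0, 0, -0.02, 0], [0, 0, 0, 0, 0, 0, 0], [0, 0, 0, 0, 0, 0, 0], [0, 0, 0, 0, 0, 0, 0], [0, 0, 0, 0, 0, 0, 0]]]}}

```text
time_s: 28.08
tcp_pos: [0.5336, 0.0676, 0.1266]
ee_rot: [[0.001, -0.974, 0.226], [-0.001, 0.226, 0.974], [-1.0, -0.002, -0.001]]
wrist_force: [-0.3, 0.2, -0.9]
gripper_width: 0.159
```

Call:
{"op": "move_arm", "data": {"series": [[[0, 0, 0, 0, 0, 0.2, 0], [0, 0, 0, 0, 0, 0.4, 0], [0, 0, 0, 0, 0, 0.5, 0], [0, 0, 0, 0, 0, 0.2, 0], [0, 0, 0, 0, 0, 0, 0]]]}}

```text
time_s: 28.7
tcp_pos: [0.5298, 0.0665, 0.2048]
ee_rot: [[-0.008, -0.974, 0.228], [-0.003, 0.228, 0.974], [-1.0, 0.007, -0.005]]
wrist_force: [-0.1, -0.9, -4.4]
gripper_width: 0.158
```

Run:
```python
from h import *
s=r.sense();print(s["joints"].round(1),s["wrist_force"],s["moment"])
p,d=snap("side","s17",(210,110,410,260),4)
```

```text
[ 24.6  18.2 -19.1  -0.  -53.2 -37.7] [-0.13502812 -0.91123608 -4.38670156] [ 0.05609451 -0.09316521 -0.00290655]
```

View pics/s17.png

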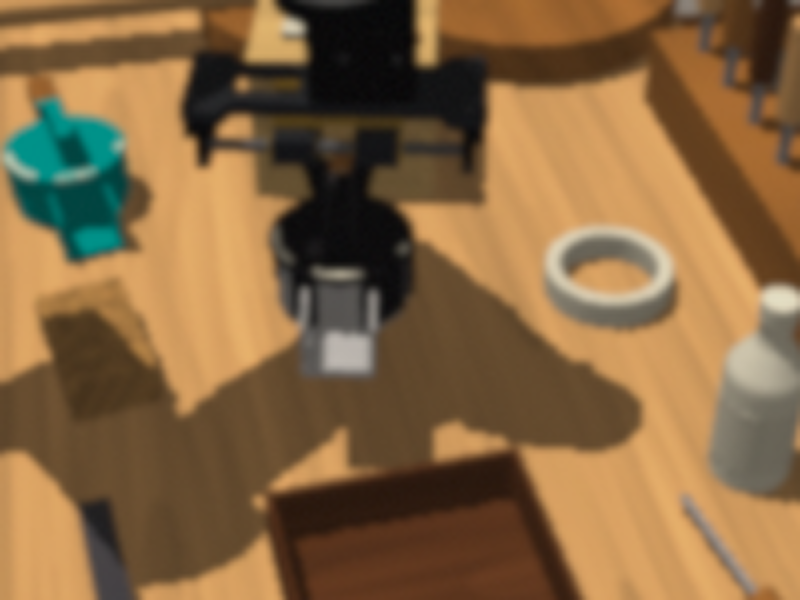

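Call:
{"op": "move_arm", "data": {"series": [[[0, -0.06, 0, 0.02, -0.2, 0, 0], [0, 0, 0, 0.02, -0.4, 0.02, 0], [0, 0, 0, 0.02, -0.45, 0.02, 0], [0, 0, 0, 0.02, -0.45, 0.02, 0], [0, 0, 0, 0.02, -0.45, 0.02, 0], [0, 0, 0, 0.02, -0.45, 0.02, 0], [0, 0, 0, 0.02, -0.4, 0, 0], [0, 0, 0, 0, -0.3, 0, 0], [0, 0, 0, 0, -0.1, 0, 0], [0, 0, 0, 0, 0, 0, 0]]]}}

```text
time_s: 30.0
tcp_pos: [0.5315, -0.137, 0.199]
ee_rot: [[-0.022, -0.973, 0.23], [-0.007, 0.231, 0.973], [-1.0, 0.02, -0.012]]
wrist_force: [0.1, 0.0, -4.4]
gripper_width: 0.155
```

Call:
{"op": "move_arm", "data": {"series": [[[0.3, -0.15, 0, 0.02, 0, 0.05, 0], [0.5, -0.2, 0, 0.02, 0, 0.05, 0], [0.6, -0.14, 0, 0, 0, 0.05, 0], [0.6, -0.14, 0, 0, 0.02, 0.05, 0], [0.6, -0.14, 0, 0, 0.02, 0, 0], [0.4, -0.1, 0, 0, 0, 0, 0], [0, 0, 0, 0, 0, 0, 0]]]}}

```text
time_s: 30.88
tcp_pos: [0.5341, -0.1293, 0.2111]
ee_rot: [[0.096, -0.976, 0.197], [0.41, 0.219, 0.886], [-0.907, -0.005, 0.421]]
wrist_force: [0.1, 0.0, -4.1]
gripper_width: 0.16
```

```bash
cat > p2.py <<'E'
from h import *
def p2(tag):
    s=r.sense(); T=s["tcp_pos"];R=s["ee_rot"]
    p,d=snap("side",tag,(210,130,410,280),4); P=cloud("side",d).reshape(-1,3)
    L=(P-T)@R; c=p.reshape(-1,3).astype(int)
    print("j",s["joints"].round(1),"F",s["wrist_force"].round(1),"M",s["moment"].round(2))
    print("tool tilt",np.degrees(np.arccos(-R[2,0])).round(1))
    k=(abs(L[:,1])<.014)&(L[:,0]>.100)&(L[:,0]<.16)&(L[:,2]<-.03)&(L[:,2]>-.1)
    Q=L[k]; o=np.argsort(Q[:,2])
    for i in o[::max(1,len(o)//12)]: print(Q[i].round(3),P[k][i].round(3),c[k][i])
E
python3 -c "
from p2 import *
p2('s18')"
```

```text
j [ -9.2  21.   -6.7 -28.  -63.4   9.6] F [ 0.1  0.  -4.1] M [-1.45  0.23  0.02]
tool tilt 24.9
[ 0.121  0.013 -0.086] [ 0.517 -0.153  0.066] [85 81 78]
[ 0.121 -0.011 -0.083] [ 0.54  -0.156  0.067] [91 87 84]
[ 0.12   0.008 -0.078] [ 0.523 -0.148  0.069] [96 93 90]
[ 0.12   0.013 -0.073] [ 0.519 -0.142  0.071] [95 92 89]
[ 0.118 -0.004 -0.069] [ 0.536 -0.143  0.075] [94 91 88]
[ 0.117 -0.006 -0.064] [ 0.539 -0.14   0.078] [94 90 88]
[ 0.118  0.011 -0.059] [ 0.523 -0.131  0.079] [95 92 88]
[ 0.122  0.001 -0.055] [ 0.534 -0.128  0.077] [95 92 89]
[ 0.12   0.011 -0.05 ] [ 0.525 -0.122  0.081] [95 92 89]
[ 0.119  0.008 -0.046] [ 0.528 -0.119  0.084] [95 93 89]
[ 0.117 -0.004 -0.041] [ 0.541 -0.119  0.088] [96 88 77]
[ 0.106 -0.004 -0.038] [ 0.541 -0.12   0.099] [81 64 38]
```

View pics/s18.png

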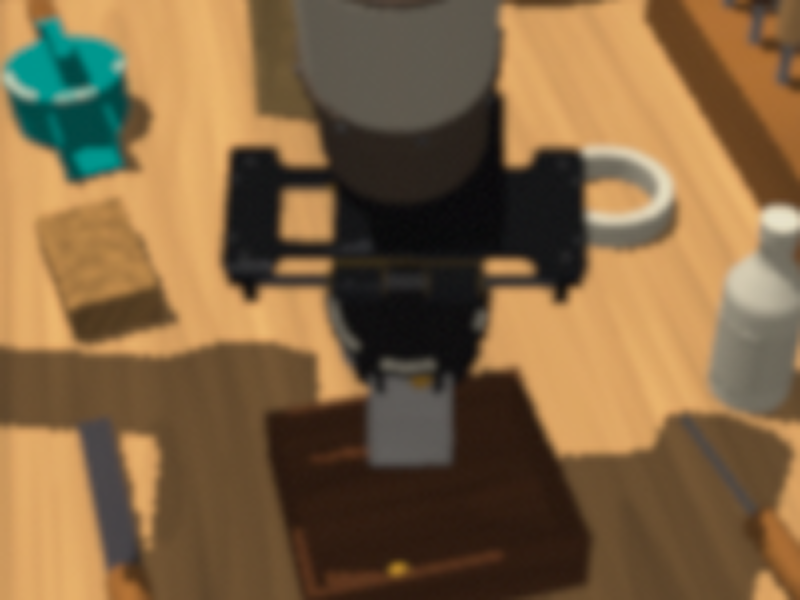

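Call:
{"op": "move_arm", "data": {"series": [[[0.4, -0.09, 0, 0, 0, 0, 0], [0.55, -0.13, 0, 0, 0, 0, 0], [0.55, -0.13, 0, 0, 0, 0, 0], [0.5, -0.12, 0, 0, 0, 0, 0], [0.2, -0.05, 0, 0, 0, 0, 0], [0, 0, 0, 0, 0, 0, 0], [0, 0, 0, 0, 0, 0, 0]]]}}

```text
time_s: 31.8
tcp_pos: [0.5344, -0.1256, 0.2114]
ee_rot: [[0.151, -0.978, 0.147], [0.661, 0.21, 0.721], [-0.735, -0.012, 0.678]]
wrist_force: [-0.0, 0.4, -5.2]
gripper_width: 0.157
```

```bash
python3 -c "
from p2 import *
p2('s19')"
```

```text
j [-18.   24.5  -2.1 -44.6 -74.1  23.1] F [-0.   0.4 -5.2] M [-2.2   0.44 -0.04]
tool tilt 42.7
[ 0.16   0.01  -0.089] [ 0.535 -0.082  0.034] [50 36 29]
[ 0.119 -0.006 -0.082] [ 0.546 -0.108  0.069] [101  98  95]
[ 0.121 -0.013 -0.08 ] [ 0.554 -0.106  0.068] [105 103 100]
[ 0.12   0.012 -0.077] [ 0.53  -0.099  0.07 ] [108 105 103]
[ 0.119 -0.006 -0.072] [ 0.547 -0.1    0.075] [105 102 100]
[ 0.119  0.002 -0.07 ] [ 0.54  -0.096  0.076] [106 103 101]
[ 0.122  0.002 -0.067] [ 0.541 -0.093  0.076] [105 102  99]
[ 0.121 -0.013 -0.062] [ 0.556 -0.093  0.081] [104 101  99]
[ 0.119  0.012 -0.06 ] [ 0.532 -0.088  0.083] [104 102  99]
[ 0.119 -0.006 -0.055] [ 0.55  -0.088  0.087] [106 103 100]
[ 0.12  -0.003 -0.052] [ 0.548 -0.085  0.088] [106 103 101]
[ 0.123 -0.013 -0.05 ] [ 0.559 -0.083  0.087] [106 103 101]
[ 0.118 -0.006 -0.045] [ 0.551 -0.081  0.094] [93 90 86]
```

View pics/s19.png

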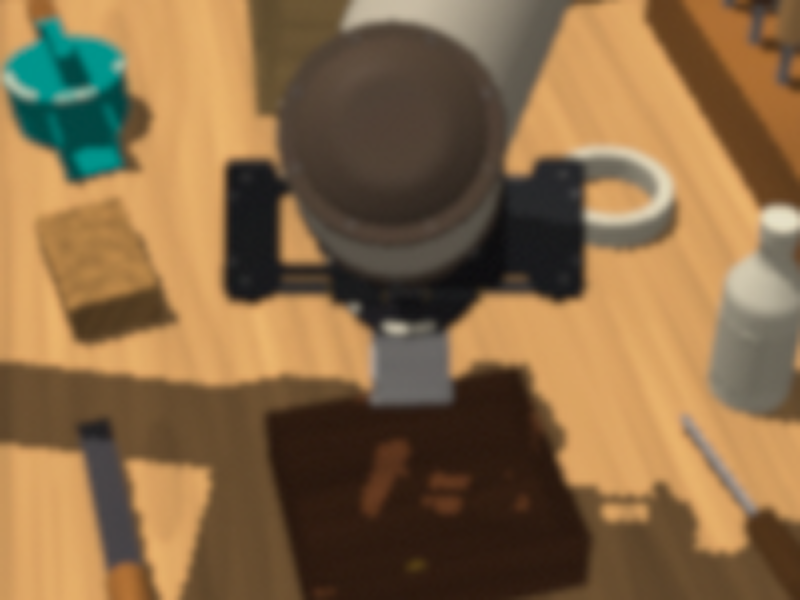

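Call:
{"op": "move_arm", "data": {"series": [[[0.2, -0.05, 0, 0, -0.05, 0, 0], [0, 0, 0, 0, 0, 0, 0], [0, 0, 0, 0, 0, 0, 0], [0, 0, 0, 0, 0, 0, 0], [0, 0, 0, 0, 0, 0, 0], [0, 0, 0, 0, 0, 0, 0], [0, 0, 0, 0, 0, 0, 0], [0, 0, 0, 0, 0, 0, 0], [0, 0, 0, 0, 0, 0, 0], [0, 0, 0, 0, 0, 0, 0]]]}}

```text
time_s: 33.1
tcp_pos: [0.5345, -0.1283, 0.2119]
ee_rot: [[0.156, -0.978, 0.14], [0.682, 0.209, 0.701], [-0.715, -0.014, 0.699]]
wrist_force: [0.1, -0.5, -4.1]
gripper_width: 0.158
```

Run:
```python
from h import *
p,d=snap("top","t20",(320,150,420,250),6)
p,d=snap("side","s20",(260,200,370,300),5)
for i in (1,2,3):
  print([(round(b["conf"],2),np.round(b["centre"],1).tolist()) for b in spotter.find_in("side",f"ball{i}_center")][:6])
print([(round(b["conf"],2),np.round(b["centre"],1).tolist()) for b in spotter.find_in("top","ball1_center")][:6])
```

```text
[]
[]
[(0.58, [311.4, 217.5])]
[]
```

View pics/t20.png

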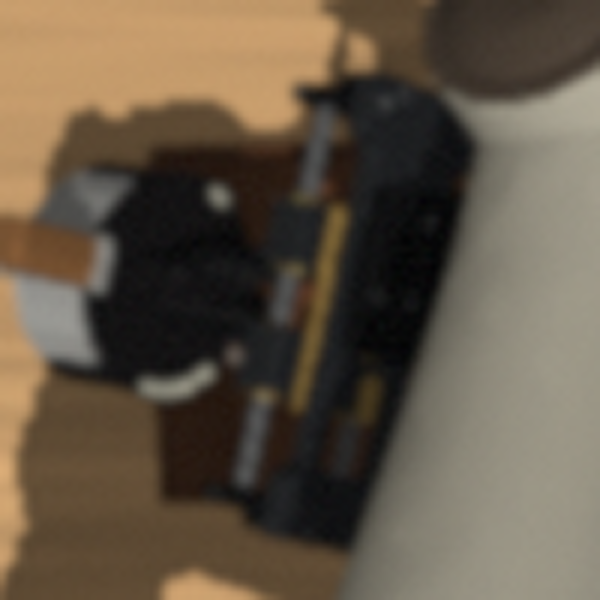

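View pics/s20.png

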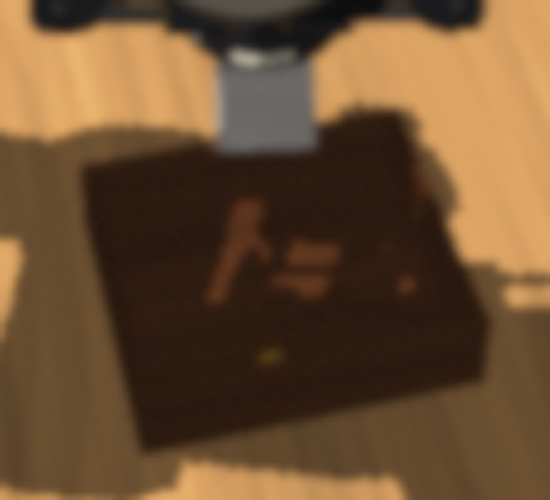

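Call:
{"op": "move_arm", "data": {"series": [[[0.2, -0.05, 0, 0, 0, 0, 0], [0.2, -0.05, 0, 0, 0, 0, 0], [0, 0, 0, 0, 0, 0, 0], [0, 0, 0, 0, 0, 0, 0], [0, 0, 0, 0, 0, 0, 0], [-0.3, 0.07, 0, 0, 0, 0, 0], [-0.6, 0.14, 0, 0, 0, 0, 0], [-0.6, 0.14, 0, 0, 0, 0, 0], [-0.6, 0.14, 0, 0, 0, 0, 0], [-0.6, 0.14, 0, 0, 0, 0, 0], [-0.6, 0.14, 0, 0, 0, 0, 0], [-0.6, 0.14, 0, 0, 0, 0, 0], [-0.6, 0.14, 0, 0, 0, 0, 0], [-0.6, 0.14, 0, 0, 0, 0, 0], [-0.6, 0.14, 0, 0, 0, 0, 0], [0, 0, 0, 0, 0, 0, 0]]]}}

```text
time_s: 35.4
tcp_pos: [0.5327, -0.1223, 0.2154]
ee_rot: [[-0.002, -0.98, 0.2], [-0.008, 0.2, 0.98], [-1.0, 0.001, -0.008]]
wrist_force: [-1.1, 0.4, -4.5]
gripper_width: 0.161
```

Call:
{"op": "move_arm", "data": {"series": [[[0, 0, 0, 0, 0.2, 0, 0], [0, 0, 0, 0, 0.4, 0, 0], [0, 0, 0, 0, 0.45, 0, 0], [0, 0, 0, 0, 0.45, 0, 0], [0, 0, 0, 0, 0.45, 0, 0], [0, 0, 0, 0, 0.45, 0, 0], [0, 0, 0, 0, 0.45, 0, 0], [0, 0, 0, 0, 0.3, 0, 0], [0, 0, 0, 0, 0.1, 0, 0], [0, 0, 0, 0, 0, 0, 0]]]}}

```text
time_s: 36.65
tcp_pos: [0.5319, 0.0817, 0.2176]
ee_rot: [[0.001, -0.978, 0.21], [0.008, 0.21, 0.978], [-1.0, 0.0, 0.008]]
wrist_force: [0.4, 0.1, -4.5]
gripper_width: 0.158
```

Run:
```python
from h import *
p,d=snap("top","t21",(320,150,420,250),6)
p,d=snap("side","s21",(220,120,370,300),3)
print([(round(b["conf"],2),np.round(b["centre"],1).tolist()) for b in spotter.find_in("top","ball1_center")][:6])
```

```text
[(0.32, [278.5, 267.6])]
```

View pics/t21.png

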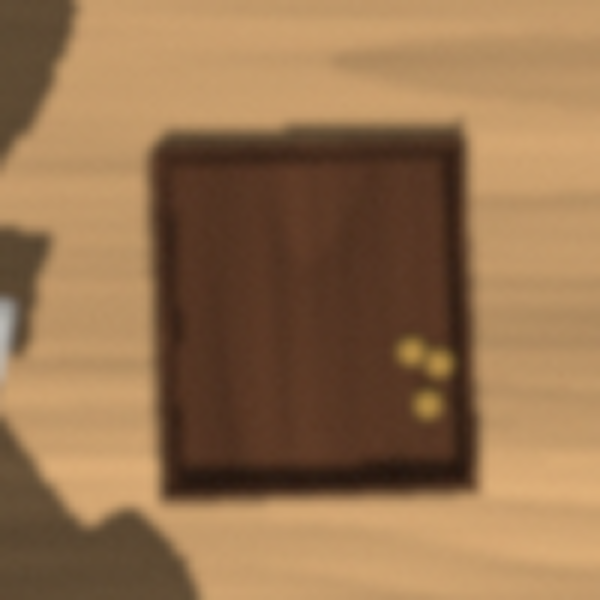

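View pics/s21.png

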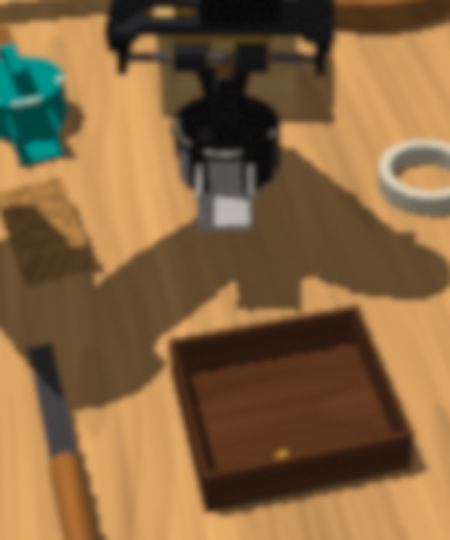

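All three balls are in the tray, at top-view crop (410,352), (438,364) and (428,405). Now I'll set the dispenser down.

Call:
{"op": "move_arm", "data": {"series": [[[0, 0, 0, 0, 0, -0.3, 0], [0, 0, 0, 0, 0, -0.4, 0], [0, 0, 0, 0, 0, -0.35, 0], [0, 0, 0, 0, 0, -0.2, 0], [0, 0, 0, 0, 0, -0.08, 0], [0, 0, 0, 0, 0, 0, 0]]]}}

```text
time_s: 37.55
tcp_pos: [0.5331, 0.0778, 0.1371]
ee_rot: [[0.005, -0.976, 0.216], [0.008, 0.216, 0.976], [-1.0, -0.003, 0.009]]
wrist_force: [0.0, -1.2, -4.0]
gripper_width: 0.159
```

Call:
{"op": "move_arm", "data": {"series": [[[-0.06, 0.04, 0, 0, 0, -0.1, 0], [0, 0, 0, 0, 0, -0.06, 0], [0, 0, 0, 0, 0, 0, 0]]]}}

```text
time_s: 37.92
tcp_pos: [0.534, 0.0782, 0.1283]
ee_rot: [[0.002, -0.977, 0.215], [0.0, 0.215, 0.977], [-1.0, -0.002, 0.001]]
wrist_force: [0.6, -0.0, -4.1]
gripper_width: 0.157
```

Call:
{"op": "move_arm", "data": {"series": [[[0, 0, 0, 0, 0, -0.04, 0], [0, 0, 0, 0, 0, 0, 0]]]}}

```text
time_s: 38.17
tcp_pos: [0.5345, 0.0784, 0.1267]
ee_rot: [[0.003, -0.977, 0.215], [0.001, 0.215, 0.977], [-1.0, -0.003, 0.001]]
wrist_force: [-0.4, 0.4, -3.9]
gripper_width: 0.162
```

Call:
{"op": "move_arm", "data": {"series": [[[0, 0, 0, -0.01, 0, -0.04, 0], [0, 0, 0, 0, 0, 0, 0]]]}}

```text
time_s: 38.42
tcp_pos: [0.5345, 0.0785, 0.127]
ee_rot: [[0.005, -0.977, 0.214], [0.001, 0.214, 0.977], [-1.0, -0.005, 0.002]]
wrist_force: [-0.5, 0.2, -4.3]
gripper_width: 0.161
```

Call:
{"op": "move_arm", "data": {"series": [[[0, 0.03, 0, -0.02, 0, -0.08, 0], [0, 0, 0, 0, 0, 0, 0]]]}}

```text
time_s: 38.67
tcp_pos: [0.5355, 0.0788, 0.1272]
ee_rot: [[0.007, -0.978, 0.211], [0.0, 0.211, 0.978], [-1.0, -0.007, 0.002]]
wrist_force: [0.1, 0.3, -5.1]
gripper_width: 0.159
```

Run:
```python
from h import *
s=r.sense();T=s["tcp_pos"];R=s["ee_rot"];print(s["wrist_force"],s["moment"])
p,d=snap("side","s22",(220,120,370,220),5);P=cloud("side",d).reshape(-1,3);L=(P-T)@R
k=(abs(L[:,1])<.014)&(L[:,0]>.09)&(L[:,0]<.16)&(L[:,2]<-.045)&(L[:,2]>-.11)
o=np.argsort(L[k][:,2])
for i in o[::max(1,len(o)//14)]: print(L[k][i].round(3),P[k][i].round(3))
```

```text
[ 0.14680041  0.26394861 -5.10370947] [ 0.01597764  0.02697933 -0.04519373]
[ 0.123  0.009 -0.11 ] [ 0.504 -0.026  0.003]
[ 0.123 -0.012 -0.106] [ 0.526 -0.027  0.004]
[ 0.124 -0.012 -0.101] [ 0.527 -0.023  0.003]
[ 0.125  0.013 -0.097] [ 0.503 -0.013  0.002]
[ 0.122  0.007 -0.092] [ 0.51  -0.009  0.005]
[ 0.118  0.01  -0.088] [ 0.508 -0.005  0.009]
[ 0.116 -0.012 -0.086] [ 0.53  -0.008  0.011]
[ 0.126 -0.003 -0.083] [ 0.522 -0.003  0.001]
[ 0.119  0.011 -0.079] [0.509 0.004 0.008]
[ 0.116 -0.006 -0.074] [0.527 0.005 0.011]
[ 0.117  0.014 -0.069] [0.508 0.014 0.01 ]
[ 0.119  0.009 -0.063] [0.515 0.019 0.008]
[ 0.119 -0.014 -0.058] [0.538 0.019 0.008]
[ 0.119  0.009 -0.055] [0.516 0.027 0.008]
[ 0.117  0.006 -0.049] [0.52  0.033 0.01 ]
```

View pics/s22.png

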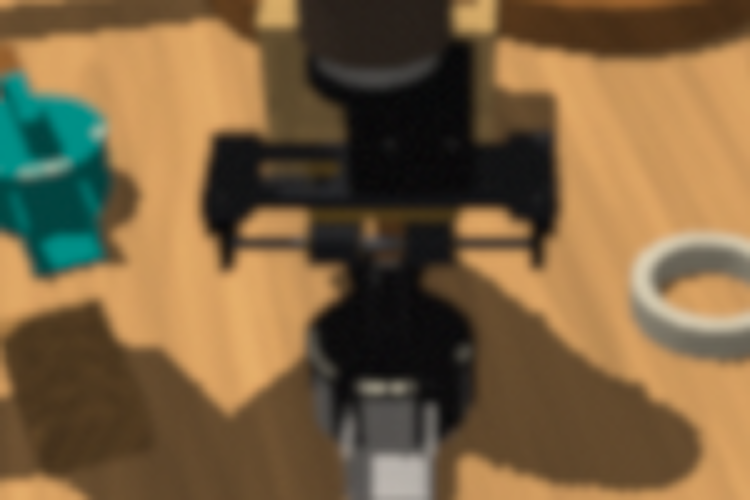

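Call:
{"op": "move_arm", "data": {"series": [[[0, 0, 0, -0.02, 0, -0.05, 0], [0, 0, 0, 0, 0, -0.05, 0], [0, 0, 0, 0, 0, 0, 0.3], [0, 0, 0, 0, 0, 0, 0.4], [0, 0, 0, 0, 0, 0, 0.4], [0, 0, 0, 0, 0, 0, 0.4]]]}}

```text
time_s: 39.48
tcp_pos: [0.537, 0.0793, 0.1262]
ee_rot: [[0.013, -0.978, 0.207], [-0.0, 0.207, 0.978], [-1.0, -0.013, 0.002]]
wrist_force: [0.1, -0.0, 0.3]
gripper_width: 0.392
```

Call:
{"op": "move_arm", "data": {"series": [[[0, 0, 0, 0, 0, 0.5, 0.4], [0, 0, 0, 0, 0, 1, 0.4], [0, 0, 0, 0, 0, 1, 0.4], [0, 0, 0, -0.3, -1, 0, 0.4], [0, 0, 0, -0.3, -1, 0, 0.4], [0, 0, 0, -0.3, -1, 0, 0.4], [0, 0, 0, -0.3, -1, 0, 0.4], [0, 0, 0, -0.3, -1, 0, 0.4], [0, 0, 0, -0.3, -1, 0, 0.4], [0, 0, 0, -0.3, -1, 0, 0.4], [0, 0, 0, 0, 0, 0, 0.4]]]}}

```text
time_s: 40.85
tcp_pos: [0.4083, -0.3436, 0.2778]
ee_rot: [[0.013, -0.979, 0.204], [-0.003, 0.204, 0.979], [-1.0, -0.013, -0.001]]
wrist_force: [-0.4, 1.1, -0.1]
gripper_width: 0.401
```

Run:
```python
from meas import *
p,d=snap("top","t23",(220,110,420,260),4)
p,d=snap("side","s23")
meas("t23",246)
```

```text
knob n 113 ((0.5353730916976929, 0.07861566543579102), (0.059635747224092484, 0.014162691310048103), 78.2685775756836)
bar deg -101.94518864619798
handle [0.54980302 0.15888415] yaw -100.19125086183277 0.0815552134965476
spout z [0.00418142 0.00688339 0.04062154]
spout [0.53831816 0.01721521] yaw h-s -94.63473622650919
```

View pics/t23.png

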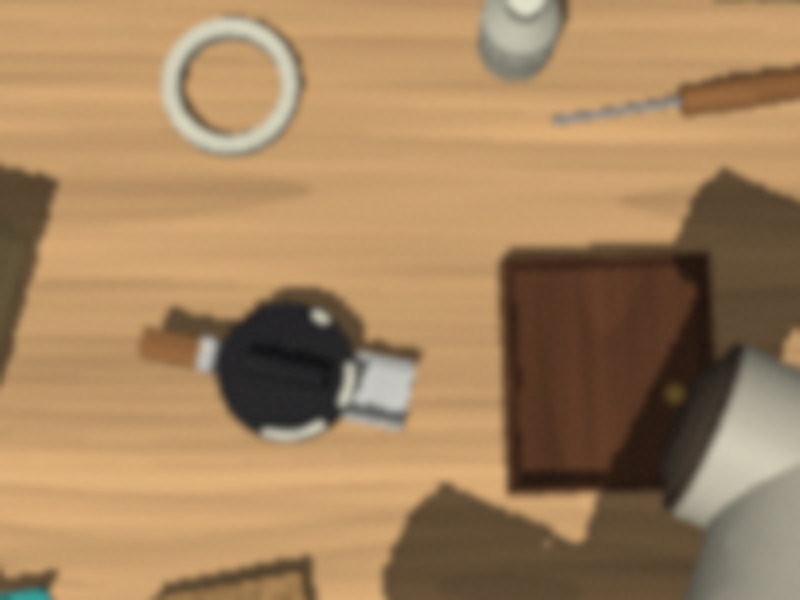

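View pics/s23.png

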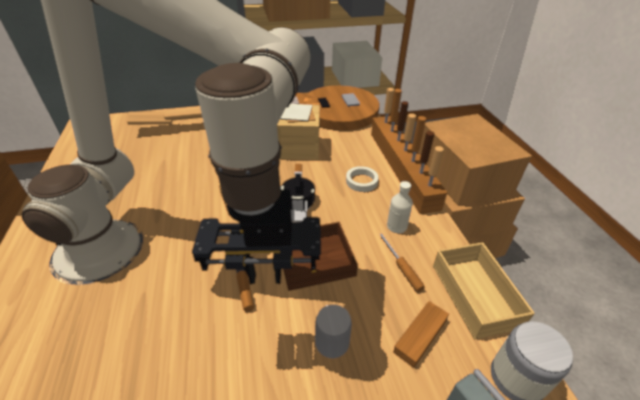

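```bash
python3 -c "
from station import r
print(r.finish_job()); print(r.sense()['time_s'])"
```

```text
the job is handed in; nothing more can be done
None
the job is handed in; nothing more can be done
```

The job is handed in at about 41 s. All three brass balls are in the wooden tray. The dispenser is upright on the open bench, clear of the rack, with its cap at the middle opening.

**What I did:**
- Pulled the aluminium dispenser out of the rack by its spout and stood it on the bench.
- Turned the cap by its knob until the bar lay along the spout.
- Picked it up again, tipped it about 45° over the tray, and set it back down.

**Last checks:**
- **Balls:** the top view after pouring showed all three in the tray. In the final picture only one was visible, because the arm hid the others.
- **Cap:** the knob bar measured −102° against a dispenser direction of −100° to −102°, and the middle mark faces the spout.
- **Dispenser:** it stands level, with the gripper well clear of it.
- **Other things:** those in view look unmoved, but I judged that by eye rather than measuring it.

**What went wrong or disagreed:**
- The first descent at the rack ended about 13 mm off, and closing there nudged the spout sideways about 8 mm before I re-gripped.
- On the first carry to the tray, the dispenser slipped about 22° in the spout grip. The wrist force also suggested it had briefly touched something, possibly the tray rim. No balls came out, so I stood it back on the bench and carried it by the knob instead.
- The first ball had already rolled out by 25° of tilt; it landed in the tray.
- At the final set-down the wrist force still showed the full weight, although the camera showed the dispenser on or within about 1–2 mm of the bench. It stood flat after release.

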